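Batch brass bars through a trip bucket into a latched pan

TASK

Slide the grey catch pan under the tip bucket until it is fully home and the spring catch clicks behind it. Then load the brass bars from the bench into the bucket one after another; whenever it trips and dumps itself into the pan, set it upright again and carry on until no bar is left on the bench, a last load too light to trip it staying in the bucket. Finish with the bucket upright and the pan still latched; never put bars into the pan by hand, and leave the jar, the hammer and the steel block where they are.

Things in the scene. Friction and masses are not known exactly. Their poses are not given: they have to be found in the camera images.
- rig: Fixed stand; origin on the bench below the bucket's pivot. Its x (about world +y) is the way the pan slides in, parallel to the pivot; its y points roughly to the robot. Uprights 10 mm thick at x = +-74, y = 35 to 69 mm, 190 tall, with brackets to the pivot. Two guide rails, 20 mm high, inner faces y = +21 and -131 mm, run from x = -140 to an end stop at +72.
- mouth (a point): Middle of the channel's mouth on the bench (rig x = -140, y = -55 mm). Channel 152 mm wide, centre line y = -55; flared lead-ins reach 30 mm back from here, to x = -170. Axes as the rig's.
- home (a point): Where the pan's origin lies when it is fully home (rig x = 0, y = -55 mm, +-2 mm along x; pan axes along the rig's). Axes as the rig's.
- pivot (a point): Middle of the bucket's pivot axis, 172 mm above the bench. Axes as the rig's. The empty bucket is over-centre, balancing at about 0.4 rad: beyond that it falls over and stays tipped; brought back to less, it falls upright by itself. Turning it back by the weight bar takes about 8 to 12 N.
- bucket (a joint): Tip angle, rad: 0 upright on its stop, 1.95 fully tipped to rig -y (away from the robot). Aluminium trough, open on top, two dark counterweight discs behind. It trips under about 0.6 kg in the middle of its floor (mostly two or three bars, seldom four), goes over by itself in about 1 to 3 s, dumps, and stays tipped.
- trough (a point): Centre of the trough floor's upper face, 45 mm from the pivot to rig -y, at its height; turns with the bucket. Upright, from here: floor from y = -21 to +20 mm, spout wall up at 45 degrees to y = -67, z = 46; back wall up to y = +41, z = 60; end plates at x = +-54, 60 high (inside length 104). Axes as the rig's when upright.
- weight_bar (a point): Middle of the round steel bar (16 mm thick, along rig x, free over 70 mm between the discs of 54 mm diameter): the handle to set the bucket upright. On a circle of 85 mm radius about the pivot: 46 mm to rig +y and 72 mm above it when upright, about 84 mm to rig -y and 16 mm above it when tipped.
- pan: Loose grey plastic pan 140 (its x) by 146 mm (its y), open on top, walls 4 mm thick, 36 mm high (56 on its -y side), 0.5 kg; origin at the centre of its underside. It starts on the bench before the channel's mouth, its x roughly along the rig's. Pushing it past the catch takes about 10 to 15 N.
- pan_grip (a point): Grip point on the pan's upright handle plate, 134 mm behind the pan's origin (pan -x), 65 mm above the bench: plate 14 mm thick (pan y), 40 mm long (pan x), from 28 to 78 mm above the bench.
- catch (a joint): Brass spring catch in the far guide rail, m: 0 sprung out into the channel, up to 0.016 pushed aside. Ramp towards the mouth; its flat holding face, at rig x = -73 mm, 19 mm high, springs out behind the pan's rear wall once the pan is home and then reads under 0.003.
- bar0: Solid brass bar 70 x 24 x 18 mm (x, y, z), about 0.26 kg (single ones differ by up to 15 %), lying flat on the bench left of the rig at the start; origin at the centre of its underside. All look alike; five to seven are present.
- bar1: Solid brass bar 70 x 24 x 18 mm (x, y, z), about 0.26 kg (single ones differ by up to 15 %), lying flat on the bench left of the rig at the start; origin at the centre of its underside. All look alike; five to seven are present.
- bar2: Solid brass bar 70 x 24 x 18 mm (x, y, z), about 0.26 kg (single ones differ by up to 15 %), lying flat on the bench left of the rig at the start; origin at the centre of its underside. All look alike; five to seven are present.
- bar3: Solid brass bar 70 x 24 x 18 mm (x, y, z), about 0.26 kg (single ones differ by up to 15 %), lying flat on the bench left of the rig at the start; origin at the centre of its underside. All look alike; five to seven are present.
- bar4: Solid brass bar 70 x 24 x 18 mm (x, y, z), about 0.26 kg (single ones differ by up to 15 %), lying flat on the bench left of the rig at the start; origin at the centre of its underside. All look alike; five to seven are present.
- bar5: Solid brass bar 70 x 24 x 18 mm (x, y, z), about 0.26 kg (single ones differ by up to 15 %), lying flat on the bench left of the rig at the start; origin at the centre of its underside. All look alike; five to seven are present.
- bar6: Solid brass bar 70 x 24 x 18 mm (x, y, z), about 0.26 kg (single ones differ by up to 15 %), lying flat on the bench left of the rig at the start; origin at the centre of its underside. All look alike; five to seven are present.
- jar: Bystander: amber jar with steel cap, 60 mm diameter, 75 mm tall, beyond the rig.
- hammer: Bystander: hammer lying on the bench near the robot, to the right.
- block: Bystander: steel bench block 50 x 50 x 25 mm, beyond the rig.
Not all that is in view belongs to the job. Leave any pink, purple or white look-alike of the bar5 alone.

How it is judged:
By the outcome, as a careful person would: the job done as asked, in the order asked, and still so for the second after the job is handed in, with the robot touching nothing.
Of bar0, bar1, bar2, bar3, bar4, bar5, bar6 only 5 to 7 are there at a start; the rules pass over those that are not, and their reading is None.
At some moment in a run one of bar0, bar1, bar2, bar3, bar4, bar5, bar6 may be knocked a few centimetres aside while the robot is not near it.
It also fails if it takes over 210 s, if anything falls off the work surface, if the arm or the gripper's body presses on something with over 40 N, if the wrist force passes 120 N, or if a joint passes its speed limit or range.

ROBOT

A 6-joint arm with a two-finger parallel gripper is mounted at the origin on the work surface. World frame = base frame: x ahead of the robot, y to its left, z up, the work surface at z = 0. Lengths are in m, angles in rad, forces in N, time in s.
With the tool pointing down it reaches from about 0.3 to 0.875 m from the base axis. Payload 6.4 kg.
Tool frame: the origin (TCP) lies at the very end of the fingers, on their centre line; the grasp point (between the pads) lies 19 mm behind it; z points along the fingers, y is the line along which they close (so a half turn about z gives the same grasp; the last joint's range is limited). The gripper opens to 85 mm and grips with 20 to 120 N. Pads are 22 mm wide; open, the fingers measure 114 mm over their backs; the gripper's body (76 mm by 85 mm) begins 54 mm behind the grasp point. The pads swing forward as they close: fully open they stand 13 mm farther back than shut.
Start: joints at [-1.385, 0.181, 1.607, -0, 1.354, -0.206], TCP at [0.22, -0.531, 0.231] pointing down, gripper open.
Joint ranges: [-2.99, 2.99], [-0.89, 2.07], [0.3, 2.58], [-1.14, 4.28], [0, 2.63], [-3.12, 3.12]. Speed limits (rad/s): [2.57, 2.57, 3.01, 3.14, 3.14, 3.14].

INTERFACE

Orientations are given as a unit quaternion [w, x, y, z].
In Python, from bench import ctrl, camera, calibration, order, outline_of gives the robot as it stands.
- The arm moves only by the tool move_arm, never from a script. Its argument "series" is a list that holds one entry, the list of rows, each a list of 5 numbers: the opening, from 0 (shut) to 1 (fully open), then the shift along the tool's x, y, z in mm, then the turn about the tool's z in rad. A call has exactly 10 rows; each row is the pose to reach, as a shift and turn from the pose commanded when the call began, along the tool's axes at that moment; what a row does not reach only later rows make up. A row lasts 1/12 s, in which the tool goes at most 41.7 mm and 7.16 degrees, less where a joint would pass 70% of its speed; a pose out of reach is approached as far as the arm can. A call with a gripper value outside its range is refused whole. The fingers move at their own pace and stop on an object; the grip force is fixed at half the most. Time passes only in rows, so rows that repeat a pose let the fingers close, or fill a call up. It gives the time, the measured TCP pose, the force, the opening and the grip force at its end, in the units of the state.
- ctrl.get_obs(): the state, without advancing time (a new reading comes with each control period).
- camera(name): name is "scene" or "top"; returns (picture, depth): 400x640x3 uint8, blue, green, red; 400x640 float32, m along the optical axis (not along the pixel's ray), 0 where there is no reading.
- calibration(name): a dict with "intrinsics" (3x3 intrinsics, pixels), "k1" (the pictures are not rectified: a ray, as slopes to the right and down, at radius r is drawn at 1 + k1 r^2 times it, then the intrinsics apply), "rvec" (rotation vector, rad) and "tvec" (3), from world to camera coordinates, as OpenCV has them. Camera axes: x right, y down, z forward; pixel columns grow to the right and rows downward; lengths in m; the calibration is good to about 2 mm. A picture is of the moment at which its call begins. calibration takes no time and is no camera call.
- order.hand_in(): hands the job in; it is judged then, once.
Trained networks look in the newest picture that a camera, given by its name, has taken for a name from the list of things; names that differ only in an ending like _2 or _b are one class to them, and where a whole thing is asked for, a point or a joint stands for the part that bears it (a point fixed in the world has none). Each returns a list of dicts, best first, with "conf" (0 to 1); they miss things now and then, are a little off and sometimes report something else, mostly with a low value. They report only what shows in the picture. A call takes as long as a camera call. They do not tell look-alikes from the thing itself.
- outline_of(target, camera): "region" (400x640 bool, what is visible of it) and "bbox" ([centre column, centre row, width, height] in pixels, round what is visible of it).
The state is a dict: "time_s": time; "q": joint angles; "dq": joint speeds; "joint_efforts": joint torques, N m; "eef_pos": TCP position; "eef_rot": TCP orientation; "wrist_force": force on the tool from outside, world axes, zero at the start; "torque": the same for the moment, N m; "opening": opening from 0.0 (shut) to 1.0 (fully open); "grasp_force": force on a finger pad.
Only numpy, scipy, OpenCV 4.12 (cv2) and the standard library are available. Lean on these libraries where they do the work, as an engineer would, in place of code of your own. Each camera call takes 0.05 s, during which the arm holds its last target. There are 200 camera calls.

## Working session

There is one attempt and no reset: what is moved stays moved. The work goes in short steps, Python scripts to look and compute and a tool call to move; the robot and the scene stay as the last step left them, time stands still between calls to the robot, and variables do not carry over. Pictures are saved under pics/ and viewed, at most 14 in all, crops included, and the job is handed in when it is done.

Besides the shell and the picture viewer there is one more tool, called as name(argument=value, ...), one argument or row to a line, values as JSON. move_arm: Moves the arm, as the interface text tells. Its arguments: {"type":"object","properties":{"series":{"type":"array","items":{"type":"array","items":{"type":"array","items":{"type":"number"}}}}},"required":["series"]}

```bash
ls; mkdir -p pics; cat > h.py <<'E'
import numpy as np, cv2
from bench import ctrl, camera, calibration, order, outline_of
def cal(n):
    c=calibration(n); K=np.array(c["intrinsics"],float); R=cv2.Rodrigues(np.array(c["rvec"],float))[0]; t=np.array(c["tvec"],float).ravel()
    return K,c["k1"],R,t
def rays(n,uv):
    K,k1,R,t=cal(n); uv=np.asarray(uv,float).reshape(-1,1,2)
    s=cv2.undistortPoints(uv,K,np.array([k1,0,0,0.])).reshape(-1,2)
    return np.c_[s,np.ones(len(s))]
def world(n,uv,d):  # depth points
    K,k1,R,t=cal(n); return (rays(n,uv)*np.asarray(d).reshape(-1,1)-t)@R
def onz(n,uv,z):
    K,k1,R,t=cal(n); r=rays(n,uv)@R; c=-R.T@t
    return c+r*((z-c[2])/r[:,2])[:,None]
def pix(n,P):
    K,k1,R,t=cal(n); return cv2.projectPoints(np.asarray(P,float).reshape(-1,1,3),R,t,K,np.array([k1,0,0,0.]))[0].reshape(-1,2)
def cloud(n,reg,d):
    v,u=np.nonzero(reg&(d>0)); return world(n,np.c_[u,v],d[v,u])
E
python3 - <<'E'
from h import *
for n in("scene","top"):
    p,d=camera(n); cv2.imwrite(f"pics/{n}0.png",p); np.savez(f"{n}0.npz",p=p,d=d)
    K,k1,R,t=cal(n); print(n,-R.T@t,K[0,0],k1)
    for x in["bar5","pan","pan_grip","rig","bucket","weight_bar","catch","jar","hammer","block"]:
        for o in outline_of(x,n)[:9]:
            if o["conf"]<.15: continue
            c=cloud(n,o["region"],d)
            print(x,round(o["conf"],2),np.round(o["bbox"]),o["region"].sum(),np.round(np.median(c,0),3) if len(c) else None, np.round(c.max(0),3) if len(c) else "")
print(ctrl.get_obs())
E
```

```text
pics
scene [1.06695496 0.37888986 0.89368214] 377.671580312822 -0.027197922303124535
bar5 0.75 [431. 280.  30.  17.] 321 [0.501 0.367 0.017] [0.512 0.402 0.022]
bar5 0.71 [404. 241.  25.  18.] 235 [0.41  0.257 0.015] [0.418 0.291 0.021]
bar5 0.65 [380. 289.  26.  25.] 301 [0.586 0.262 0.018] [0.603 0.297 0.023]
bar5 0.62 [490. 265.  27.  20.] 273 [0.377 0.492 0.016] [0.408 0.522 0.023]
bar5 0.6 [420. 304.  33.  20.] 297 [0.576 0.368 0.017] [0.584 0.401 0.023]
bar5 0.58 [449. 336.  23.  29.] 374 [0.627 0.457 0.016] [0.654 0.49  0.022]
bar5 0.56 [408. 342.  31.  14.] 383 [0.687 0.37  0.017] [0.712 0.405 0.021]
bar5 0.54 [444. 252.  27.  15.] 254 [0.398 0.374 0.017] [0.407 0.407 0.024]
bar5 0.52 [396. 264.  28.  13.] 277 [0.499 0.268 0.017] [0.512 0.301 0.023]
pan 0.71 [233. 199.  68.  62.] 2319 [ 0.502 -0.27   0.01 ] [ 0.602 -0.049  0.232]
pan_grip 0.75 [237. 196.  63.  61.] 2281 [ 0.504 -0.269  0.01 ] [ 0.602 -0.049  0.228]
pan_grip 0.75 [280. 155.  72.  30.] 363 [ 0.285 -0.283  0.021] [ 0.309 -0.134  0.028]
rig 0.73 [297. 211. 128. 134.] 5370 [0.515 0.027 0.18 ] [0.654 0.139 0.272]
w
[... 2179 characters left out ...]
298 0.025]
{'time_s': 1.1, 'q': array([-1.38526945e+00,  1.80797372e-01,  1.60700849e+00,  1.36368440e-05,
        1.35382461e+00, -2.06337836e-01]), 'dq': array([-0.00123075, -0.00126378, -0.00086281,  0.00012324, -0.00046086,
       -0.00062999]), 'joint_efforts': array([ 6.22196421e-04, -4.44849193e+01, -3.51681447e+01, -1.81119694e-04,
        7.84152035e-04, -7.95697076e-06]), 'eef_pos': array([ 0.21960033, -0.53141727,  0.23128582]), 'eef_rot': array([-1.88416738e-05,  9.80866869e-01,  1.94679697e-01,  6.85495262e-06]), 'wrist_force': array([0.17909883, 0.54105985, 0.01269384]), 'torque': array([-0.03184495, -0.02110369, -0.03956424]), 'grasp_force': 0.0, 'opening': 0.9989285541918957}
```

View images.

```bash
python3 - <<'E'
import cv2
a=cv2.imread("pics/top0.png"); cv2.imwrite("pics/t1.png",cv2.resize(a[110:320,160:500],(800,494),interpolation=cv2.INTER_CUBIC))
a=cv2.imread("pics/scene0.png"); cv2.imwrite("pics/s1.png",cv2.resize(a[120:380,190:530],(784,600),interpolation=cv2.INTER_CUBIC))
E
```

```text
(no output)
```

View pics/t1.png

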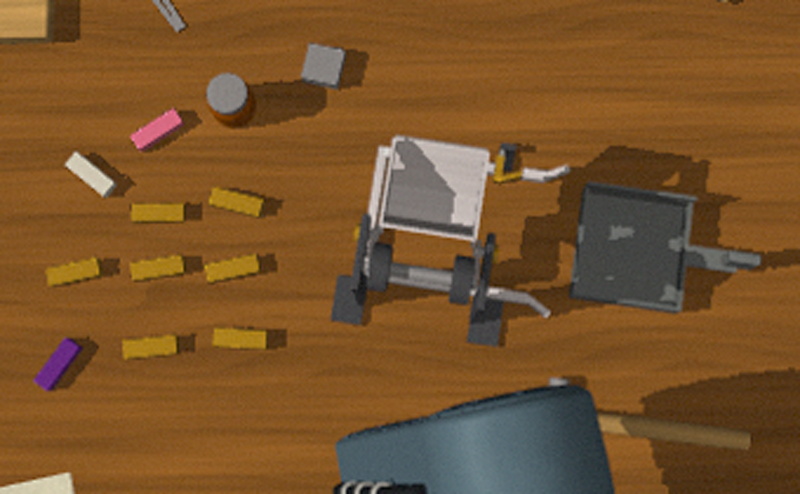

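View pics/s1.png

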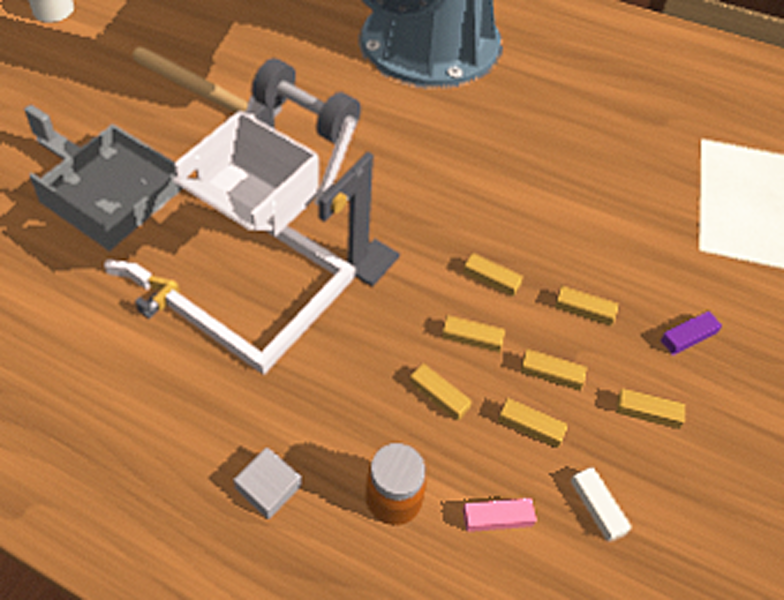

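```bash
cat > fit.py <<'E'
from h import *
from scipy.optimize import minimize
def load(n,k=0):
    z=np.load(f"{n}{k}.npz"); return z["p"],z["d"]
def allpts(n,d):
    P=cloud(n,np.ones(d.shape,bool),d); return P
def sel(P,x,y,z): return P[(P[:,0]>x[0])&(P[:,0]<x[1])&(P[:,1]>y[0])&(P[:,1]<y[1])&(P[:,2]>z[0])&(P[:,2]<z[1])]
E
python3 - <<'E'
from fit import *
for n in("scene","top"):
    p,d=load(n); P=allpts(n,d)
    T=sel(P,(.3,.9),(.55,.7),(-.1,.1)); print(n,"table z",np.median(T[:,2]),T[:,2].std())
    T=sel(P,(.3,.7),(-.2,.2),(.183,.197))
    # rails
    A=sel(P,(.4,.72),(-.2,.13),(.014,.026))
    def rig(o,A):  # world->rig
        c,s=np.cos(o[2]),np.sin(o[2]); q=A[:,:2]-o[:2]   # x axis = (-s,c), y axis=(-c,-s)
        return np.c_[q@[-s,c],q@[-c,-s]]
    w=.010
    def cost(o):
        r=rig(o,A); x,y=r[:,0],r[:,1]; h=o[3]/2
        def seg(a,b): 
            a=np.array(a);b=np.array(b);t=np.clip((r-a)@(b-a)/((b-a)@(b-a)),0,1)
            return np.linalg.norm(r-a-t[:,None]*(b-a),axis=1)
        D=np.min([seg((-.14,.021+h),(.072,.021+h)),seg((-.14,-.131-h),(.072+h,-.131-h)),seg((.072+h,.021),(.072+h,-.131-h))],0)
        D=np.maximum(D-h*.0,0)
        return np.minimum(D,.02).__pow__(2).mean()+ (o[3]-.01)**2*1e-2
    best=min((minimize(cost,[x0,y0,a,.01],method="Nelder-Mead",options=dict(maxiter=4000,xatol=1e-5,fatol=1e-12)) for x0 in(.47,.5,.53) for y0 in(-.02,.01) for a in(-.1,0.,.15)),key=lambda r:r.fun)
    print(n,"rig",np.round(best.x,4),best.fun**.5,len(A))
    U=rig(best.x,sel(P,(.3,.7),(-.2,.2),(.180,.20)))
    for s in(1,-1):
        m=(U[:,0]*s>.06)&(U[:,0]*s<.09)&(U[:,1]>.025)&(U[:,1]<.08); print(" upright",s,m.sum(),U[m].mean(0) if m.any() else "", U[m].min(0) if m.any() else"",U[m].max(0) if m.any() else"")
    B=sel(P,(.4,.7),(-.36,-.15),(.028,.064)); 
    print(" pan",len(B),cv2.minAreaRect((B[:,:2]*1000).astype(np.float32)))
    H=sel(P,(.4,.62),(-.48,-.33),(.065,.095)); print(" handle",len(H),cv2.minAreaRect((H[:,:2]*1000).astype(np.float32)) if len(H)>4 else H, H[:,2].mean())
    hsv=cv2.cvtColor(p,cv2.COLOR_BGR2HSV); m=cv2.inRange(hsv,(15,120,90),(32,255,255))
    k,l,st,ce=cv2.connectedComponentsWithStats(m)
    for i in range(1,k):
        if st[i,4]<60: continue
        v,u=np.nonzero(l==i); X=onz(n,np.c_[u,v],.018)[:,:2]*1000
        C=cloud(n,l==i,d); r=cv2.minAreaRect(X.astype(np.float32)); print(" bar",ce[i].round(),st[i,4],np.round(r[0]),np.round(r[1]),round(r[2]),np.round(np.median(C,0),3))
E
```

```text
scene table z -0.0008311473830392097 0.001643695198305934
scene rig [ 0.4994  0.0135 -0.1768  0.0134] 0.009370121965844153 935
 upright 1 71 [0.07589885 0.04642833] [0.06930343 0.02616191] [0.08053694 0.06785632]
 upright -1 19 [-0.06927872  0.04874579] [-0.07382651  0.03784126] [-0.06677643  0.06200686]
 pan 539 ((507.49505615234375, -271.4389343261719), (179.451904296875, 147.03565979003906), 79.96646881103516)
 handle 58 ((488.8170471191406, -383.48419189453125), (39.71571731567383, 13.31951904296875), 80.74575805664062) 0.07481836167437711
 bar [565.  76.] 3738 [-733.  574.] [355. 617.] 90 [-0.532  0.554  0.145]
 bar [302.  71.] 477 [-257. -485.] [386.  78.] 90 [-0.439 -0.597 -0.098]
 bar [542. 137.] 1145 [-256.  530.] [438.  80.] 90 [-0.44   0.567 -0.098]
 bar [ 32. 259.] 10738 [ 839. -821.] [1112.  230.] 62 [ 0.946 -0.985 -0.316]
 bar [271. 154.] 354 [ 282. -287.] [229.  40.] 82 [ 0.281 -0.291  0.021]
 bar [403. 238.] 264 [408. 256.] [73. 38.] 84 [0.406 0.255 0.015]
 bar [260. 245.] 105 [617. -90.] [53. 35.] 60 [ 0.614 -0.092  0.016]
 bar [444. 252.] 281 [399. 373.] [38. 71.] 5
[... 765 characters left out ...]
5078125), (214.78099060058594, 165.01242065429688), 79.63813781738281)
 handle 76 ((483.091552734375, -384.238037109375), (40.78559112548828, 14.517206192016602), 80.14771270751953) 0.07644357434137217
 bar [337. 202.] 91286 [ 502. -136.] [1013. 1793.] 5 [0.59 0.14 0.  ]
 bar [341. 216.] 367 [508.   6.] [102.  42.] 81 [0.513 0.01  0.001]
 bar [396. 224.] 160 [ 475. -152.] [45. 92.] 44 [ 0.481 -0.166  0.001]
 bar [437. 307.] 1315 [ 231. -307.] [155. 184.] 9 [ 0.245 -0.261  0.003]
 bar [539. 300.] 686 [ 240. -602.] [ 54. 283.] 7 [ 0.246 -0.554  0.001]
 bar [589. 339.] 195 [ 132. -718.] [50. 49.] 11 [ 0.127 -0.722  0.001]
 bar [569. 386.] 1749 [   7. -633.] [220.  93.] 89 [-0.008 -0.655  0.001]
```

```bash
cat > plan.py <<'E'
import numpy as np
from scipy.spatial.transform import Rotation as Ro
from bench import ctrl
def plan(*ws,start=None):
    "ws: (x,y,z mm, yaw deg of tool x); rows relative to start pose (x,y,z,yaw)"
    o=ctrl.get_obs(); q=o["eef_rot"]; R=Ro.from_quat([q[1],q[2],q[3],q[0]]).as_matrix(); p=o["eef_pos"]*1000
    yaw=np.degrees(np.arctan2(R[1,0],R[0,0]))
    print("at",p.round(1),"yaw",yaw.round(1),"t",o["time_s"],"F",o["wrist_force"].round(1),"open",round(o["opening"],3),"grip",o["grasp_force"])
    if start is not None: p=np.array(start[:3],float); yaw=start[3]
    a=np.radians(yaw); R=np.array([[np.cos(a),np.sin(a),0],[np.sin(a),-np.cos(a),0],[0,0,-1]])
    for w in ws: print(w,"->",np.round(R.T@(np.array(w[:3])-p),0),"turn",round(-np.radians((w[3]-yaw+180)%360-180),3))
E
python3 - <<'E'
from plan import *
plan((486,-384,130,80.5),(486,-384,47,80.5))
E
```

```text
at [ 219.6 -531.4  231.3] yaw 22.5 t 1.1 F [0.2 0.5 0. ] open 0.999 grip 0.0
(486, -384, 130, 80.5) -> [303. -35. 101.] turn -1.013
(486, -384, 47, 80.5) -> [303. -35. 184.] turn -1.013
```

move_arm(
  series=[
    [[1,303,-35,80,-1.013],[1,303,-35,80,-1.013],[1,303,-35,80,-1.013],[1,303,-35,80,-1.013],[1,303,-35,80,-1.013],[1,303,-35,80,-1.013],[1,303,-35,80,-1.013],[1,303,-35,80,-1.013],[1,303,-35,80,-1.013],[1,303,-35,101,-1.013]],
  ],
)

```text
time_s: 1.93
eef_pos: [0.4893, -0.3843, 0.1337]
eef_rot: [0.003, 0.762, 0.647, -0.0]
wrist_force: [-0.2, -2.2, 0.5]
opening: 1.003
grasp_force: 0.0
```

move_arm(
  series=[
    [[1,0,0,20,0],[1,0,0,40,0],[1,0,0,60,0],[1,0,0,83,0],[1,0,0,83,0],[0.1,0,0,83,0],[0.1,0,0,83,0],[0.1,0,0,83,0],[0.1,0,0,83,0],[0.1,0,0,83,0]],
  ],
)

```text
time_s: 2.77
eef_pos: [0.4868, -0.3841, 0.0488]
eef_rot: [0.001, 0.763, 0.646, -0.0]
wrist_force: [0.3, -0.2, 0.5]
opening: 0.298
grasp_force: 0.0
```

```bash
python3 - <<'E'
from plan import *
plan((486,-384,47,80.5))
from h import *
p,d=camera("scene"); np.savez("scene1.npz",p=p,d=d)
cv2.imwrite("pics/s2.png",cv2.resize(p[130:270,190:390],(800,560),interpolation=cv2.INTER_CUBIC))
E
```

```text
at [ 486.8 -384.1   48.8] yaw 80.5 t 2.7667 F [ 0.3 -0.2  0.5] open 0.298 grip 0.0
(486, -384, 47, 80.5) -> [ 0. -1.  2.] turn -0.0
```

View pics/s2.png

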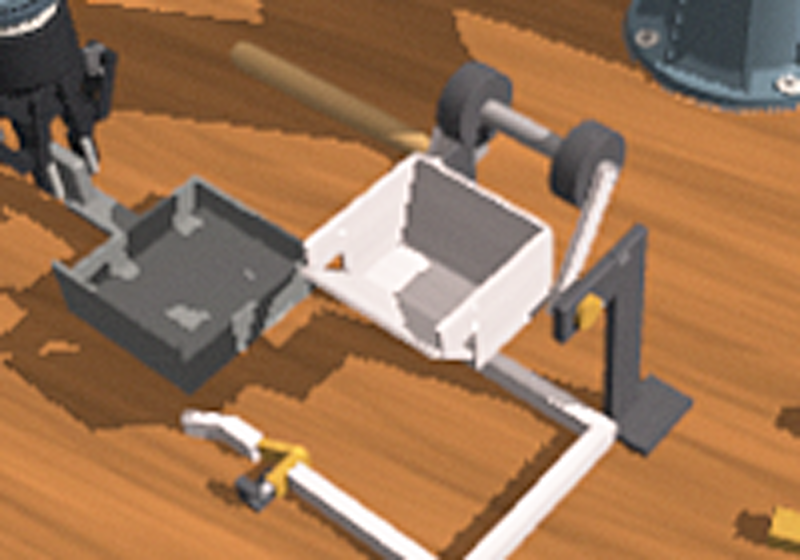

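The fingers straddle the handle plate (around 70,170). The catch is at about (270,470) and the far rail and stop are clear. Closing.

move_arm(
  series=[
    [[0,0,0,2,0],[0,0,0,2,0],[0,0,0,2,0],[0,0,0,2,0],[0,0,0,2,0],[0,0,0,2,0],[0,0,0,2,0],[0,0,0,2,0],[0,0,0,2,0],[0,0,0,2,0]],
  ],
)

```text
time_s: 3.65
eef_pos: [0.4866, -0.3847, 0.0475]
eef_rot: [0.001, 0.763, 0.646, -0.001]
wrist_force: [-4.3, -0.6, 10.1]
opening: 0.151
grasp_force: 60.6
```

```bash
python3 - <<'E'
from plan import *
plan((486,-384,47,80.5))
from fit import *
# re-measure rig + pan/handle together, per camera
for n in("scene","top"):
    p,d=camera(n); np.savez(f"{n}2.npz",p=p,d=d); P=allpts(n,d)
    a=np.radians(80.5); X=np.array([np.cos(a),np.sin(a)]); Y=np.array([-X[1],X[0]])
    def fr(A,o): return np.c_[(A[:,:2]-o)@X,(A[:,:2]-o)@Y]
    o=np.array([.497,.0137])
    F=np.c_[fr(P,o),P[:,2]]
    s=lambda x,y,z:F[(F[:,0]>x[0])&(F[:,0]<x[1])&(F[:,1]>y[0])&(F[:,1]<y[1])&(F[:,2]>z[0])&(F[:,2]<z[1])]*1000
    def rep(nm,A,ax):
        if len(A)<5: print(n,nm,len(A)); return
        o_=A[:,1-ax]; v=A[:,ax]; k=np.polyfit(o_,v,1) ; print(n,nm,len(A),"span",o_.min().round(),o_.max().round(),"slope",k[0].round(4),"p5,50,95",np.percentile(v,[5,50,95]).round(1))
    rep("far rail y (inner -131)",s((-.10,.06),(-.16,-.12),(.016,.024)),1)
    rep("near rail y (inner 21)",s((-.14,.06),(.01,.05),(.016,.024)),1)
    rep("stop x (inner 72)",s((.055,.10),(-.12,.0),(.016,.024)),0)
    for sg in(1,-1): 
        A=s(tuple(sorted((sg*.062,sg*.09))),(.02,.08),(.18,.20)); 
        if len(A)>5: print(n,"upright",sg,len(A),"x",np.percentile(A[:,0],[5,50,95]).round(1),"y",np.percentile(A[:,1],[3,50,97]).round(1))
    rep("pan +x wall x",s((-.23,-.17),(-.115,.005),(.03,.04)),0)
    rep("pan -x wall",s((-.35,-.315),(-.115,.005),(.03,.04)),0)
    rep("pan +y wall y",s((-.32,-.20),(.0,.04),(.03,.04)),1)
    rep("pan -y wall y",s((-.32,-.20),(-.15,-.11),(.05,.06)),1)
E
```

```text
at [ 486.6 -384.7   47.5] yaw 80.5 t 3.65 F [-4.3 -0.6 10.1] open 0.151 grip 60.64631938934326
(486, -384, 47, 80.5) -> [ 1. -1.  1.] turn 0.0
scene far rail y (inner -131) 239 span -97.0 59.0 slope -0.0084 p5,50,95 [-147.3 -139.3 -129.6]
scene near rail y (inner 21) 109 span -25.0 60.0 slope -0.0059 p5,50,95 [17.8 23.8 30.5]
scene stop x (inner 72) 177 span -119.0 -0.0 slope 0.0087 p5,50,95 [72.1 78.1 83.9]
scene upright 1 73 x [70.2 77.6 80.6] y [22.  42.  63.6]
scene upright -1 19 x [-71.4 -68.3 -67.3] y [38.8 47.5 57.1]
scene pan +x wall x 84 span -115.0 3.0 slope -0.0067 p5,50,95 [-197.3 -193.9 -191.7]
scene pan -x wall 110 span -114.0 4.0 slope -0.0239 p5,50,95 [-344.8 -329.4 -325.5]
scene pan +y wall y 61 span -318.0 -207.0 slope 0.0064 p5,50,95 [ 9.9 11.5 15.4]
scene pan -y wall y 68 span -319.0 -203.0 slope 0.0059 p5,50,95 [-129.9 -128.4 -124.9]
top far rail y (inner -131) 45 span -98.0 -65.0 slope -0.0932 p5,50,95 [-158.2 -135.6 -121.5]
top near rail y (inner 21) 81 span -140.0 41.0 slope 0.0167 p5,50,95 [26.1 31.6 36. ]
top stop x (inner 72) 75 span -119.0 -7.0 slope 0.002 p5,50,95 [70.2 75.1 80.9]
top upright 1 74 x [68.7 73.2 78. ] y [22.  46.8 69.7]
top upright -1 22 x [-79.  -74.6 -70.4] y [20.9 27.2 34.4]
top pan +x wall x 49 span -114.0 4.0 slope -0.004 p5,50,95 [-198.9 -196.7 -194.5]
top pan -x wall 61 span -115.0 -37.0 slope -0.07 p5,50,95 [-342.7 -331.8 -327.4]
top pan +y wall y 44 span -299.0 -207.0 slope 0.016 p5,50,95 [16.5 18.7 20.5]
top pan -y wall y 62 span -317.0 -201.0 slope 0.0113 p5,50,95 [-125.8 -123.4 -120.8]
```

move_arm(
  series=[
    [[0,0,0,-1,0],[0,8,-1,-1,0.006],[0,16,-1,-1,0.006],[0,25,-1.5,-1,0.006],[0,34,-1.5,-1,0.006],[0,43,-2,-1,0.006],[0,52,-2,-1,0.006],[0,61,-2,-1,0.006],[0,70,-2,-1,0.006],[0,80,-2,-1,0.006]],
  ],
)

```text
time_s: 4.58
eef_pos: [0.4986, -0.3065, 0.0482]
eef_rot: [0.003, 0.765, 0.644, -0.001]
wrist_force: [-1.9, -5.9, 5.2]
opening: 0.152
grasp_force: 59.7
```

```bash
cat > look.py <<'E'
import sys
from plan import *
from fit import *
def panfit(show=True):
    for n in("scene","top"):
        p,d=camera(n); P=allpts(n,d); np.savez(f"{n}3.npz",p=p,d=d)
        a=np.radians(80.5); X=np.array([np.cos(a),np.sin(a)]); Y=np.array([-X[1],X[0]]); o=np.array([.497,.0137])
        F=np.c_[(P[:,:2]-o)@X,(P[:,:2]-o)@Y,P[:,2]]*1000
        F[:,1]+= 2.9 if n=="scene" else -2.6
        t=ctrl.get_obs()["eef_pos"][:2]-o; hx=t@X*1000; c=hx+134
        s=lambda x,y,z:F[(F[:,0]>x[0])&(F[:,0]<x[1])&(F[:,1]>y[0])&(F[:,1]<y[1])&(F[:,2]>z[0])&(F[:,2]<z[1])]
        print(n,"handle rig x,y",hx.round(1),(t@Y*1000).round(1))
        for nm,A in(("pan-y",s((c-60,c+60),(-150,-115),(50,61))),("pan+y",s((c-60,c+60),(0,30),(31,41))),("rail+y",s((c+70,60),(15,45),(16,24))),("farrail",s((c+70,60),(-160,-120),(16,24)))):
            if len(A)>8: print(" ",nm,len(A),"y",np.median(A[:,1]).round(1),"slope",np.polyfit(A[:,0],A[:,1],1)[0].round(4))
E
python3 - <<'E'
from look import *
plan((486,-384,47,80.5)); panfit()
p=np.load("top3.npz")["p"]; cv2.imwrite("pics/t2.png",cv2.resize(p[160:270,300:480],(786,480),interpolation=cv2.INTER_CUBIC))
E
```

```text
at [ 498.6 -306.5   48.2] yaw 80.1 t 4.5833 F [-1.9 -5.9  5.2] open 0.152 grip 59.662628173828125
(486, -384, 47, 80.5) -> [-78.   1.   1.] turn -0.006
scene handle rig x,y -313.5 -54.4
  pan-y 77 y -126.4 slope -0.0229
  pan+y 19 y 14.9 slope -0.0109
  rail+y 101 y 27.2 slope -0.0128
  farrail 259 y -136.3 slope -0.0134
top handle rig x,y -313.6 -54.4
  pan-y 66 y -126.5 slope -0.0055
  pan+y 45 y 15.9 slope 0.0039
  rail+y 74 y 29.8 slope 0.0132
  farrail 45 y -132.2 slope -0.1621
```

View pics/t2.png

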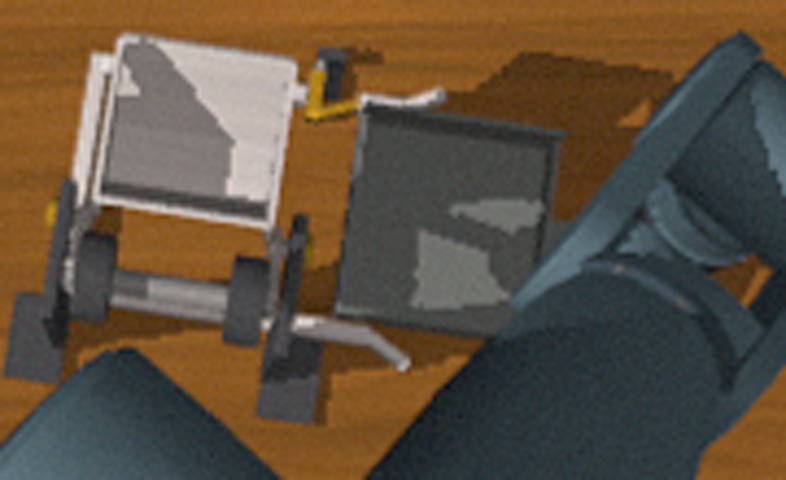

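The pan front is inside the flared mouth, at top crop (350,200), a little close to the far lead-in (370,100). I'll shift it 2 mm towards the robot and push on.

move_arm(
  series=[
    [[0,0,-1,0,0],[0,8,-2,0,0],[0,16,-2,0,0],[0,25,-2,0,0],[0,34,-2,0,0],[0,43,-2,0,0],[0,52,-2,0,0],[0,61,-2,0,0],[0,70,-2,0,0],[0,80,-2,0,0]],
  ],
)

```text
time_s: 5.52
eef_pos: [0.5095, -0.2288, 0.0483]
eef_rot: [0.003, 0.765, 0.644, -0.002]
wrist_force: [-6.4, -12.3, 9.4]
opening: 0.157
grasp_force: 60.8
```

```bash
python3 - <<'E'
from look import *
plan((486,-384,47,80.5)); panfit()
E
```

```text
at [ 509.5 -228.8   48.3] yaw 80.2 t 5.5167 F [ -6.4 -12.3   9.4] open 0.157 grip 60.772406458854675
(486, -384, 47, 80.5) -> [-157.    3.    1.] turn -0.005
scene handle rig x,y -235.0 -52.2
  pan-y 78 y -123.9 slope 0.0022
  rail+y 109 y 26.7 slope -0.0165
  farrail 138 y -137.0 slope -0.0028
top handle rig x,y -235.0 -52.2
  pan-y 54 y -122.5 slope 0.006
  pan+y 29 y 19.2 slope 0.0068
  rail+y 47 y 30.1 slope -0.027
```

move_arm(
  series=[
    [[0,9,0,0,0],[0,18,0,0,0],[0,27,0,0,0],[0,36,0,0,0],[0,45,0,0,0],[0,54,0,0,0],[0,63,0,0,0],[0,72,0,0,0],[0,80,0,0,0],[0,86,0,0,0]],
  ],
)

```text
time_s: 6.45
eef_pos: [0.5243, -0.1437, 0.0482]
eef_rot: [0.003, 0.765, 0.644, -0.002]
wrist_force: [-8.1, -12.8, 12.9]
opening: 0.155
grasp_force: 61.0
```

move_arm(
  series=[
    [[0,2,0,0,0],[0,4,0,0,0],[0,6,0,0,0],[0,8,0,0,0],[0,9,0,0,0],[0,10,0,0,0],[0,11,0,0,0],[0,12,0,0,0],[0,13,0,0,0],[0,13,0,0,0]],
  ],
)

```text
time_s: 7.28
eef_pos: [0.5265, -0.1313, 0.0483]
eef_rot: [0.003, 0.765, 0.644, -0.002]
wrist_force: [-6.8, -12.5, 14.9]
opening: 0.157
grasp_force: 61.0
```

```bash
python3 - <<'E'
from look import *
plan((486,-384,47,80.5)); panfit()
p=np.load("scene3.npz")["p"]; cv2.imwrite("pics/s3.png",cv2.resize(p[130:290,200:400],(750,600),interpolation=cv2.INTER_CUBIC))
E
```

```text
at [ 526.5 -131.3   48.3] yaw 80.2 t 7.2833 F [ -6.8 -12.5  14.9] open 0.157 grip 61.012609004974365
(486, -384, 47, 80.5) -> [-256.    3.    1.] turn -0.006
scene handle rig x,y -138.1 -53.0
  pan-y 87 y -125.4 slope 0.0018
  pan+y 47 y 16.3 slope 0.006
top handle rig x,y -138.1 -53.0
```

View pics/s3.png

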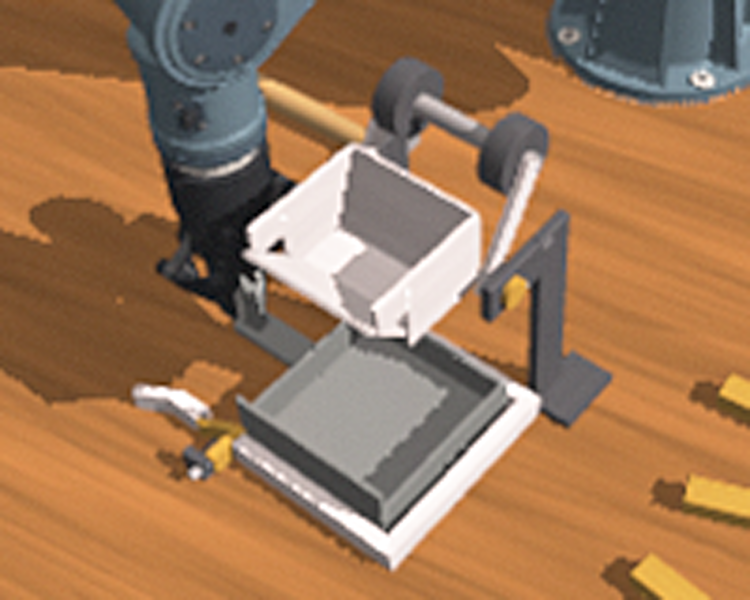

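The pan is nearly home. The catch (215,440) still rides on the pan's rear corner, so I'll push a few mm more.

move_arm(
  series=[
    [[0,1,0,0,0],[0,2,0,0,0],[0,3,0,0,0],[0,4,0,0,0],[0,4,0,0,0],[0,5,0,0,0],[0,5,0,0,0],[0,6,0,0,0],[0,6,0,0,0],[0,6,0,0,0]],
  ],
)

```text
time_s: 8.22
eef_pos: [0.5283, -0.1246, 0.0482]
eef_rot: [0.003, 0.765, 0.644, -0.001]
wrist_force: [-2.5, -8.6, 10.0]
opening: 0.146
grasp_force: 60.6
```

```bash
python3 - <<'E'
from look import *
plan((486,-384,47,80.5)); panfit()
p=np.load("scene3.npz")["p"]; cv2.imwrite("pics/s4.png",cv2.resize(p[220:290,220:320],(800,560),interpolation=cv2.INTER_CUBIC))
E
```

```text
at [ 528.3 -124.6   48.2] yaw 80.2 t 8.2167 F [-2.5 -8.6 10. ] open 0.146 grip 60.57655334472656
(486, -384, 47, 80.5) -> [-263.    3.    1.] turn -0.006
scene handle rig x,y -131.2 -53.7
  pan-y 90 y -126.0 slope -0.0037
  pan+y 52 y 15.6 slope 0.0003
top handle rig x,y -131.2 -53.7
```

View pics/s4.png

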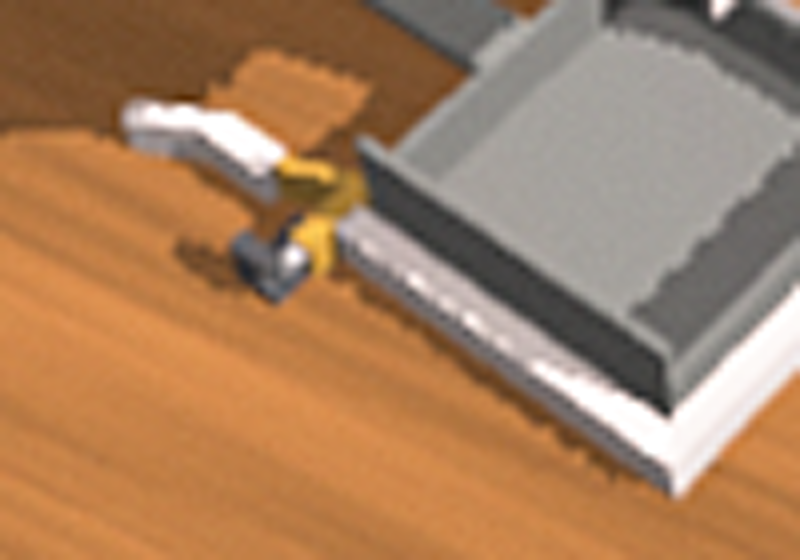

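move_arm(
  series=[
    [[0,1,0,0,0],[0,2,0,0,0],[0,2,0,0,0],[0,3,0,0,0],[0,3,0,0,0],[0,3,0,0,0],[0,3,0,0,0],[0,3,0,0,0],[0,3,0,0,0],[0,3,0,0,0]],
  ],
)

```text
time_s: 9.15
eef_pos: [0.5286, -0.1233, 0.0482]
eef_rot: [0.003, 0.765, 0.644, -0.002]
wrist_force: [-4.6, -16.8, 8.7]
opening: 0.151
grasp_force: 60.5
```

move_arm(
  series=[
    [[0,-1,0,0,0],[0,-2,0,0,0],[0,-3,0,0,0],[0,-4,0,0,0],[0,-5,0,0,0],[0,-6,0,0,0],[0,-6,0,0,0],[0,-6,0,0,0],[0,-6,0,0,0],[0,-6,0,0,0]],
  ],
)

```text
time_s: 9.98
eef_pos: [0.5279, -0.1243, 0.0473]
eef_rot: [0.001, 0.766, 0.643, 0.001]
wrist_force: [3.2, 1.4, 6.9]
opening: 0.151
grasp_force: 60.1
```

move_arm(
  series=[
    [[0,-1,0,0,0],[0,-2,0,0,0],[0,-3,0,0,0],[0,-3,0,0,0],[0,-3,0,0,0],[0,-3,0,0,0],[0,-3,0,0,0],[0,-3,0,0,0],[0,-3,0,0,0],[0,-3,0,0,0]],
  ],
)

```text
time_s: 10.82
eef_pos: [0.527, -0.1262, 0.0469]
eef_rot: [-0.0, 0.766, 0.643, 0.001]
wrist_force: [2.6, 5.3, 7.3]
opening: 0.154
grasp_force: 59.9
```

```bash
python3 - <<'E'
from look import *
plan((486,-384,47,80.5)); panfit()
E
```

```text
at [ 527.  -126.2   46.9] yaw 80.1 t 10.8167 F [2.6 5.3 7.3] open 0.154 grip 59.94710147380829
(486, -384, 47, 80.5) -> [-261.    4.   -0.] turn -0.007
scene handle rig x,y -133.0 -52.6
  pan-y 100 y -126.0 slope -0.0088
  pan+y 57 y 15.8 slope -0.0026
top handle rig x,y -133.0 -52.6
```

move_arm(
  series=[
    [[0,2,0,0,0],[0,4,0,0,0],[0,6,0,0,0],[0,7,0,0,0],[0,8,0,0,0],[0,9,0,0,0],[0,9,0,0,0],[0,9,0,0,0],[0,9,0,0,0],[0,9,0,0,0]],
  ],
)

```text
time_s: 11.75
eef_pos: [0.5281, -0.1234, 0.048]
eef_rot: [0.003, 0.765, 0.644, -0.002]
wrist_force: [-6.1, -17.2, 10.4]
opening: 0.156
grasp_force: 60.4
```

move_arm(
  series=[
    [[0,-3,0,0,0],[0,-6,0,0,0],[0,-9,0,0,0],[0,-12,0,0,0],[0,-12,0,0,0],[0,-12,0,0,0],[0,-12,0,0,0],[0,-12,0,0,0],[0,-12,0,0,0],[0,-12,0,0,0]],
  ],
)

```text
time_s: 12.58
eef_pos: [0.5261, -0.1289, 0.0467]
eef_rot: [-0.001, 0.765, 0.644, 0.001]
wrist_force: [2.3, 6.0, 7.1]
opening: 0.149
grasp_force: 60.1
```

```bash
python3 - <<'E'
from look import *
plan((486,-384,47,80.5)); panfit()
p=np.load("scene3.npz")["p"]; cv2.imwrite("pics/s5.png",cv2.resize(p[220:290,220:320],(800,560),interpolation=cv2.INTER_CUBIC))
E
```

```text
at [ 526.1 -128.9   46.7] yaw 80.1 t 12.5833 F [2.3 6.  7.1] open 0.149 grip 60.11879861354828
(486, -384, 47, 80.5) -> [-258.    4.   -0.] turn -0.006
scene handle rig x,y -135.8 -52.3
  pan-y 98 y -125.1 slope -0.0059
  pan+y 50 y 17.0 slope -0.014
top handle rig x,y -135.8 -52.2
```

View pics/s5.png

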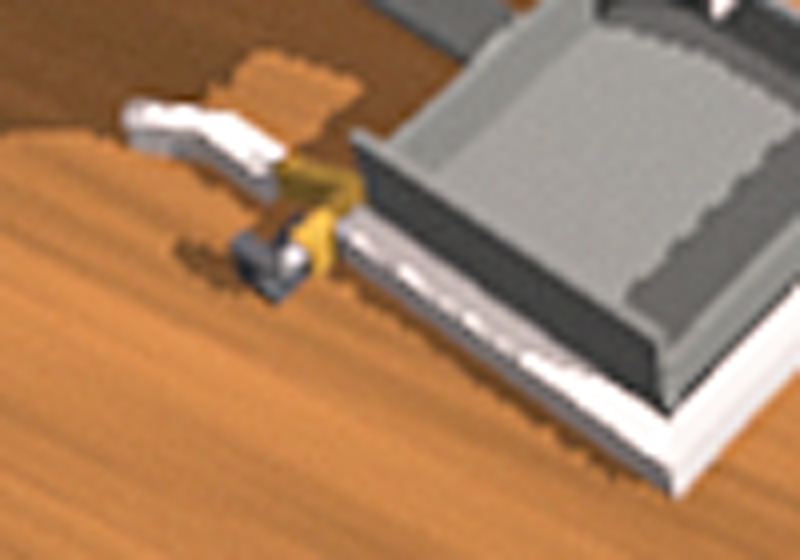

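The catch is sprung out (360,190) and its face holds the pan with a few mm of play. I'll push the pan forward to the middle of that play, release, and rise.

move_arm(
  series=[
    [[0,2,0,0,0],[0,4,0,0,0],[0,6,0,0,0],[0,8,0,0,0],[0,8,0,0,0],[0,8,0,0,0],[0,8,0,0,0],[0.5,8,0,0,0],[0.5,8,0,0,0],[0.5,8,0,0,0]],
  ],
)

```text
time_s: 13.52
eef_pos: [0.5261, -0.1219, 0.0455]
eef_rot: [-0.001, 0.765, 0.644, -0.0]
wrist_force: [-0.9, -0.2, 0.2]
opening: 0.501
grasp_force: 0.0
```

move_arm(
  series=[
    [[0.5,0,0,0,0],[0.5,0,0,0,0],[0.5,0,0,-20,0],[0.5,0,0,-60,0],[0.5,0,0,-100,0],[0.5,0,0,-140,0],[0.5,-30,0,-180,0],[0.5,-70,0,-220,0],[0.5,-110,0,-260,0],[0.5,-150,0,-300,0]],
  ],
)

```text
time_s: 14.35
eef_pos: [0.5073, -0.234, 0.3104]
eef_rot: [0.0, 0.765, 0.644, 0.0]
wrist_force: [1.2, -0.8, 0.2]
opening: 0.502
grasp_force: 0.0
```

```bash
cat > bars.py <<'E'
from plan import *
from fit import *
def bars(k="b",show=True):
    out=[]
    S={n:camera(n) for n in("scene","top")}
    for n in S: np.savez(f"{n}{k}.npz",p=S[n][0],d=S[n][1])
    for n,(p,d) in S.items():
        for o in outline_of("bar5",n):
            if o["conf"]<.2: continue
            m=o["region"]&(d>0); v,u=np.nonzero(m)
            if len(v)<40: continue
            hsv=cv2.cvtColor(p,cv2.COLOR_BGR2HSV)[m]; h,s,_=np.median(hsv,0)
            C=world(n,np.c_[u,v],d[v,u])
            T=C[C[:,2]>np.percentile(C[:,2],90)-.006]; T=T if len(T)>20 else C
            r=cv2.minAreaRect((T[:,:2]*1000).astype(np.float32)); c=np.array(r[0]); c[0]+=-2.9 if n=="scene" else 2.6
            w,hh=r[1]; a=r[2] if w>hh else r[2]+90
            a=(a)%180
            out.append((n,round(o["conf"],2),c.round(0),np.round(sorted(r[1])),round(a),round(h),round(s),round(np.percentile(C[:,2],80)*1000)))
    for o in sorted(out,key=lambda o:(round(o[2][0]/40),o[2][1])): print(*o)
E
python3 - <<'E'
from bars import *
plan((486,-384,47,80.5)); bars()
p=np.load("sceneb.npz")["p"]; cv2.imwrite("pics/s6.png",cv2.resize(p[130:310,200:440],(800,600),interpolation=cv2.INTER_CUBIC))
E
```

```text
at [ 507.3 -234.   310.4] yaw 80.2 t 14.35 F [ 1.2 -0.8  0.2] open 0.502 grip 0.0
(486, -384, 47, 80.5) -> [-151.    4.  263.] turn -0.005
scene 0.71 [369. 493.] [24. 71.] 144 142 159 19
top 0.74 [372. 495.] [26. 67.] 140 142 171 20
top 0.75 [400. 254.] [23. 71.] 86 21 212 20
scene 0.64 [401. 256.] [26. 69.] 85 19 168 17
top 0.46 [391. 371.] [23. 71.] 95 21 211 20
scene 0.66 [389. 372.] [29. 70.] 95 19 168 19
top 0.56 [492. 265.] [24. 70.] 102 21 210 20
scene 0.54 [491. 266.] [25. 69.] 102 20 168 19
top 0.45 [494. 363.] [23. 66.] 98 21 212 21
scene 0.63 [493. 365.] [26. 70.] 98 20 169 19
top 0.59 [490. 475.] [25. 70.] 101 21 212 20
scene 0.76 [490. 476.] [27. 69.] 100 19 169 18
top 0.46 [580. 260.] [24. 69.] 75 21 213 21
scene 0.57 [580. 262.] [25. 70.] 73 20 168 19
top 0.54 [566. 364.] [20. 67.] 92 21 214 20
scene 0.71 [568. 366.] [27. 68.] 89 20 169 19
top 0.73 [622. 457.] [23. 69.] 52 21 36 20
scene 0.91 [622. 458.] [25. 68.] 47 21 13 18
top 0.66 [680. 369.] [24. 67.] 117 173 129 21
scene 0.95 [681. 370.] [25. 70.] 123 171 96 19
```

View pics/s6.png

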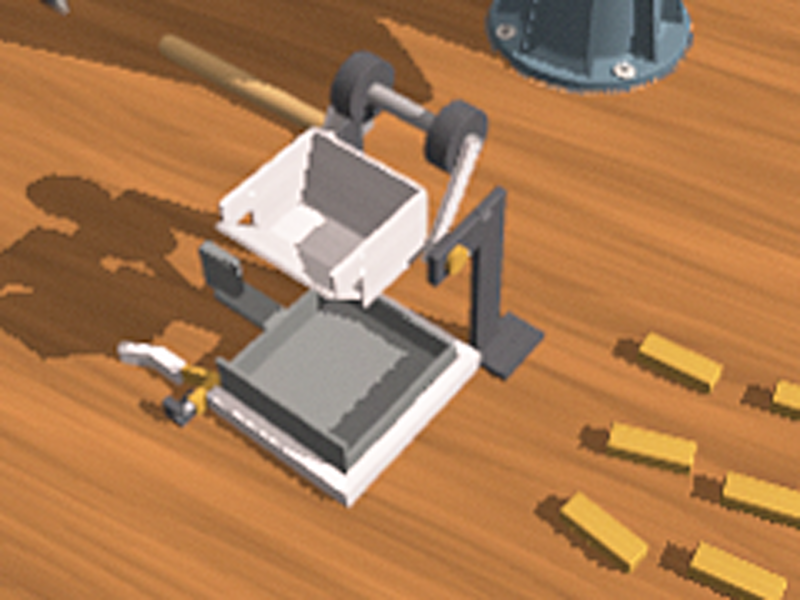

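```bash
python3 - <<'E'
from bars import *
for n in("scene","top"):
    d=np.load(n+"b.npz")["d"]; P=allpts(n,d); a=np.radians(80.4); X=np.array([np.cos(a),np.sin(a)]); Y=np.array([-X[1],X[0]]); o=np.array([.4957,.015])
    Q=P[:,:2].copy(); Q[:,0]+=-.0029 if n=="scene" else .0026
    F=np.c_[(Q-o)@X,(Q-o)@Y,P[:,2]]*1000
    s=lambda x,y,z:F[(F[:,0]>x[0])&(F[:,0]<x[1])&(F[:,1]>y[0])&(F[:,1]<y[1])&(F[:,2]>z[0])&(F[:,2]<z[1])]
    fl=s((-45,45),(-60,-30),(165,180)); print(n,"floor",len(fl),np.median(fl,0).round())
    r=s((-70,70),(-70,-20),(224,238)); 
    for sg in(1,-1):
        q=r[r[:,0]*sg>40]; print(" end",sg,len(q),np.median(q,0).round(1) if len(q) else"")
    b=s((-30,30),(10,90),(244,260)); print(" wbar",len(b),np.median(b,0).round(1), b[:,1].min().round(),b[:,1].max().round())
    t=s((-100,100),(-130,10),(225,240)); print(" back top y", t[(abs(t[:,0])<45)&(t[:,1]>-25)][:,1].mean())
    h=s((-170,-90),(-80,-20),(70,84)); print(" handle",len(h),cv2.minAreaRect(h[:,:2].astype(np.float32)) if len(h)>4 else"")
plan((580,261,120,74),(580,261,4,74),(580,261,300,80.4),(545,7,300,80.4))
E
```

```text
scene floor 199 [-16. -45. 171.]
 end 1 54 [ 54.3 -46.5 229.9]
 end -1 53 [-53.8 -45.  229.9]
 wbar 103 [ -1.9  42.2 249.6] 36.0 52.0
 back top y -5.862646676964078
 handle 65 ((-134.8520965576172, -56.074222564697266), (40.87968444824219, 14.188591003417969), 0.8751229047775269)
top floor 342 [ -0. -45. 172.]
 end 1 29 [ 52.  -41.1 233.4]
 end -1 28 [-55.7 -44.5 230.8]
 wbar 135 [  0.3  45.7 250.7] 37.0 53.0
 back top y -5.5534444327717605
 handle 62 ((-135.3388214111328, -55.45162582397461), (14.851683616638184, 39.00563430786133), 88.0931167602539)
at [ 507.7 -234.1  309.1] yaw 80.1 t 14.55 F [ 0.2 -0.5 -1.2] open 0.5 grip 0.0
(580, 261, 120, 74) -> [500. -14. 189.] turn 0.106
(580, 261, 4, 74) -> [500. -14. 305.] turn 0.106
(580, 261, 300, 80.4) -> [500. -14.   9.] turn -0.006
(545, 7, 300, 80.4) -> [244.  -5.   9.] turn -0.006
```

move_arm(
  series=[
    [[0.6,500,-14,0,0.106],[0.6,500,-14,0,0.106],[0.6,500,-14,0,0.106],[0.6,500,-14,0,0.106],[0.6,500,-14,0,0.106],[0.6,500,-14,0,0.106],[0.6,500,-14,0,0.106],[0.6,500,-14,0,0.106],[0.6,500,-14,0,0.106],[0.6,500,-14,0,0.106]],
  ],
)

```text
time_s: 15.38
eef_pos: [0.5657, 0.1824, 0.3064]
eef_rot: [-0.001, 0.798, 0.603, -0.002]
wrist_force: [0.4, -1.0, 0.6]
opening: 0.597
grasp_force: 0.0
```

move_arm(
  series=[
    [[0.6,0,0,0,0],[0.6,0,0,0,0],[0.6,0,0,0,0],[0.6,0,0,190,0],[0.6,0,0,190,0],[0.6,0,0,190,0],[0.6,0,0,190,0],[0.6,0,0,190,0],[0.6,0,0,190,0],[0.6,0,0,190,0]],
  ],
)

```text
time_s: 16.22
eef_pos: [0.5662, 0.1776, 0.1174]
eef_rot: [-0.001, 0.799, 0.602, -0.002]
wrist_force: [0.5, -0.6, 0.3]
opening: 0.6
grasp_force: 0.0
```

```bash
python3 - <<'E'
from bars import *
plan((580,261,120,74),(580,261,4,74))
E
```

```text
at [566.2 177.6 117.4] yaw 74.0 t 16.2167 F [ 0.5 -0.6  0.3] open 0.6 grip 0.0
(580, 261, 120, 74) -> [ 84. -10.  -3.] turn -0.0
(580, 261, 4, 74) -> [ 84. -10. 113.] turn -0.0
```

move_arm(
  series=[
    [[0.6,84,-10,0,0],[0.6,84,-10,0,0],[0.6,84,-10,20,0],[0.6,84,-10,55,0],[0.6,84,-10,85,0],[0.6,84,-10,100,0],[0.6,84,-10,108,0],[0.6,84,-10,113,0],[0.6,84,-10,113,0],[0.1,84,-10,113,0]],
  ],
)

```text
time_s: 17.05
eef_pos: [0.5826, 0.2625, 0.0078]
eef_rot: [0.001, 0.798, 0.602, 0.001]
wrist_force: [-0.6, 0.9, -0.9]
opening: 0.474
grasp_force: 0.0
```

move_arm(
  series=[
    [[0.1,0,0,0,0],[0,0,0,0,0],[0,0,0,0,0],[0,0,0,0,0],[0,0,0,0,0],[0,0,0,0,0],[0,0,0,-30,0],[0,0,0,-70,0],[0,0,0,-110,0],[0,0,0,-150,0]],
  ],
)

```text
time_s: 17.88
eef_pos: [0.5803, 0.2622, 0.1573]
eef_rot: [-0.0, 0.798, 0.602, -0.0]
wrist_force: [0.5, 0.2, -2.8]
opening: 0.256
grasp_force: 59.8
```

```bash
python3 - <<'E'
from bars import *
plan((580,261,300,80.4),(545,7,300,80.4),(545,7,250,80.4),(545,7,188,80.4))
E
```

```text
at [580.3 262.2 157.3] yaw 74.1 t 17.8833 F [ 0.5  0.2 -2.8] open 0.256 grip 59.79372203350067
(580, 261, 300, 80.4) -> [  -1.    0. -143.] turn -0.11
(545, 7, 300, 80.4) -> [-255.   36. -143.] turn -0.11
(545, 7, 250, 80.4) -> [-255.   36.  -93.] turn -0.11
(545, 7, 188, 80.4) -> [-255.   36.  -31.] turn -0.11
```

move_arm(
  series=[
    [[0,0,0,-40,-0.11],[0,0,0,-80,-0.11],[0,-20,3,-120,-0.11],[0,-60,9,-143,-0.11],[0,-100,14,-143,-0.11],[0,-140,20,-143,-0.11],[0,-180,26,-143,-0.11],[0,-220,31,-143,-0.11],[0,-255,36,-143,-0.11],[0,-255,36,-143,-0.11]],
  ],
)

```text
time_s: 18.72
eef_pos: [0.5447, 0.0011, 0.299]
eef_rot: [0.001, 0.766, 0.643, -0.001]
wrist_force: [0.7, 0.1, -4.0]
opening: 0.258
grasp_force: 59.8
```

```bash
python3 - <<'E'
from bars import *
plan((545,7,250,80.4),(545,7,188,80.4))
E
```

```text
at [544.7   1.1 299. ] yaw 80.0 t 18.7167 F [ 0.7  0.1 -4. ] open 0.258 grip 59.789233803749084
(545, 7, 250, 80.4) -> [ 6. -1. 49.] turn -0.007
(545, 7, 188, 80.4) -> [  6.  -1. 111.] turn -0.007
```

move_arm(
  series=[
    [[0,2,0,20,0],[0,2,0,50,0],[0,2,0,80,0],[0,2,0,100,0],[0,2,0,111,0],[0,2,0,111,0],[0,2,0,111,0],[0.38,2,0,111,0],[0.38,2,0,111,0],[0.38,2,0,111,0]],
  ],
)

```text
time_s: 19.55
eef_pos: [0.547, 0.0092, 0.1896]
eef_rot: [0.001, 0.764, 0.645, 0.001]
wrist_force: [0.7, 0.2, 0.4]
opening: 0.379
grasp_force: 0.0
```

move_arm(
  series=[
    [[0.38,0,0,0,0],[0.38,0,0,-20,0],[0.38,0,0,-60,0],[0.38,0,0,-100,0],[0.38,0,0,-130,0],[0.5,0,0,-130,0],[0.6,40,0,-130,0],[0.6,80,0,-130,0],[0.6,120,0,-130,0],[0.6,160,0,-130,0]],
  ],
)

```text
time_s: 20.38
eef_pos: [0.5729, 0.1685, 0.3184]
eef_rot: [0.0, 0.764, 0.645, 0.001]
wrist_force: [1.7, -0.0, -0.2]
opening: 0.601
grasp_force: 0.0
```

```bash
python3 - <<'E'
from bars import *
bars()
plan((567,365,110,90),(567,365,4,90))
p=np.load("sceneb.npz")["p"]; cv2.imwrite("pics/s7.png",cv2.resize(p[130:310,200:440],(800,600),interpolation=cv2.INTER_CUBIC))
E
```

```text
scene 0.52 [370. 493.] [24. 71.] 145 142 159 19
scene 0.72 [401. 255.] [27. 70.] 87 19 167 17
scene 0.75 [389. 372.] [27. 70.] 97 19 167 19
top 0.74 [391. 372.] [24. 68.] 95 21 211 20
scene 0.88 [494. 365.] [25. 70.] 100 20 168 19
top 0.58 [491. 475.] [24. 68.] 102 21 211 20
scene 0.6 [491. 476.] [24. 69.] 103 20 168 18
top 0.54 [519. -39.] [ 83. 204.] 112 40 11 39
scene 0.2 [513.  77.] [ 87. 265.] 47 8 17 225
scene 0.61 [546.   1.] [25. 58.] 80 19 169 190
top 0.77 [546.   7.] [25. 69.] 81 21 209 192
scene 0.86 [568. 366.] [26. 71.] 91 20 167 19
top 0.66 [622. 456.] [21. 69.] 50 22 35 21
scene 0.56 [622. 457.] [25. 68.] 48 22 12 18
scene 0.63 [681. 370.] [24. 71.] 123 170 94 19
top 0.49 [674. 381.] [22. 36.] 126 173 130 20
at [572.5 168.1 317.7] yaw 80.5 t 20.5833 F [ 0.4 -0.4 -1.1] open 0.6 grip 0.0
(567, 365, 110, 90) -> [193. -38. 208.] turn -0.165
(567, 365, 4, 90) -> [193. -38. 314.] turn -0.165
```

View pics/s7.png

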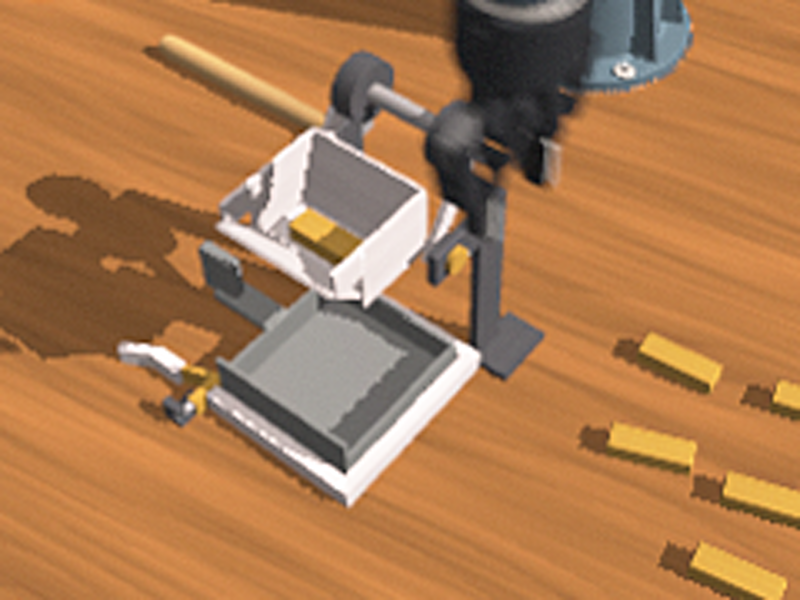

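move_arm(
  series=[
    [[0.5,193,-38,100,-0.165],[0.5,193,-38,150,-0.165],[0.5,193,-38,190,-0.165],[0.5,193,-38,220,-0.165],[0.5,193,-38,240,-0.165],[0.5,193,-38,260,-0.165],[0.5,193,-38,270,-0.165],[0.5,193,-38,280,-0.165],[0.5,193,-38,280,-0.165],[0.5,193,-38,280,-0.165]],
  ],
)

```text
time_s: 21.42
eef_pos: [0.5637, 0.3616, 0.0315]
eef_rot: [-0.002, 0.708, 0.706, -0.005]
wrist_force: [-1.2, -0.3, 0.4]
opening: 0.498
grasp_force: 0.0
```

```bash
python3 - <<'E'
from bars import *
plan((567,365,4,90))
plan((545,7,300,80.4),start=(567,365,154,90))
E
```

```text
at [563.7 361.6  31.5] yaw 89.8 t 21.4167 F [-1.2 -0.3  0.4] open 0.498 grip 0.0
(567, 365, 4, 90) -> [ 3.  3. 28.] turn -0.003
at [563.7 361.6  31.5] yaw 89.8 t 21.4167 F [-1.2 -0.3  0.4] open 0.498 grip 0.0
(545, 7, 300, 80.4) -> [-358.  -22. -146.] turn 0.168
```

move_arm(
  series=[
    [[0.5,0,0,12,0],[0.5,0,0,24,0],[0.5,0,0,33,0],[0,0,0,33,0],[0,0,0,33,0],[0,0,0,33,0],[0,0,0,33,0],[0,0,0,33,0],[0,0,0,-7,0],[0,0,0,-47,0]],
  ],
)

```text
time_s: 22.25
eef_pos: [0.5643, 0.3623, 0.0815]
eef_rot: [-0.002, 0.708, 0.706, -0.004]
wrist_force: [1.8, 1.5, -1.5]
opening: 0.259
grasp_force: 60.8
```

move_arm(
  series=[
    [[0,-20,0,-40,0],[0,-55,0,-80,0.05],[0,-90,-5,-120,0.1],[0,-120,-8,-160,0.168],[0,-155,-10,-200,0.168],[0,-190,-12,-215,0.168],[0,-225,-14,-215,0.168],[0,-260,-16,-215,0.168],[0,-300,-18,-215,0.168],[0,-335,-21,-215,0.168]],
  ],
)

```text
time_s: 23.08
eef_pos: [0.5464, 0.0407, 0.3011]
eef_rot: [0.001, 0.765, 0.644, 0.001]
wrist_force: [1.4, 0.1, -2.1]
opening: 0.264
grasp_force: 60.9
```

```bash
python3 - <<'E'
from bars import *
plan((545,7,300,80.4),(545,7,208,80.4))
E
```

```text
at [546.4  40.7 301.1] yaw 80.3 t 23.0833 F [ 1.4  0.1 -2.1] open 0.264 grip 60.88189959526062
(545, 7, 300, 80.4) -> [-33.   4.   1.] turn -0.003
(545, 7, 208, 80.4) -> [-33.   4.  93.] turn -0.003
```

move_arm(
  series=[
    [[0,-28,3,0,0],[0,-28,3,10,0],[0,-28,3,40,0],[0,-28,3,65,0],[0,-28,3,85,0],[0,-28,3,96,0],[0,-28,3,96,0],[0,-28,3,96,0],[0.38,-28,3,96,0],[0.38,-28,3,96,0]],
  ],
)

```text
time_s: 23.92
eef_pos: [0.5462, 0.014, 0.2058]
eef_rot: [0.002, 0.765, 0.644, 0.001]
wrist_force: [0.3, -0.0, 0.4]
opening: 0.381
grasp_force: 0.0
```

move_arm(
  series=[
    [[0.38,0,0,-10,0],[0.38,0,0,-50,0],[0.38,0,0,-90,0],[0.38,0,0,-120,0],[0.5,30,0,-120,0],[0.5,70,0,-120,0],[0.5,110,0,-120,0],[0.5,150,0,-120,0],[0.5,190,0,-120,0],[0.5,220,0,-120,0]],
  ],
)

```text
time_s: 24.75
eef_pos: [0.5825, 0.2341, 0.3259]
eef_rot: [0.0, 0.764, 0.645, 0.002]
wrist_force: [-0.1, 0.0, -0.5]
opening: 0.5
grasp_force: 0.0
```

```bash
python3 - <<'E'
from bars import *
bars()
plan((491,265,40,102),(493,364,40,99))
E
```

```text
scene 0.49 [372. 492.] [24. 67.] 144 142 159 18
top 0.57 [371. 494.] [25. 67.] 143 142 171 20
scene 0.77 [400. 256.] [26. 68.] 88 20 167 17
scene 0.73 [390. 371.] [25. 68.] 97 20 167 19
scene 0.74 [493. 265.] [27. 68.] 106 20 167 19
scene 0.59 [493. 365.] [26. 70.] 98 20 167 19
top 0.56 [490. 475.] [24. 69.] 101 21 210 20
scene 0.73 [491. 476.] [27. 69.] 103 20 167 18
scene 0.58 [556.  -2.] [ 7. 52.] 77 18 164 189
top 0.63 [546.  17.] [24. 69.] 80 21 210 210
top 0.41 [556. 380.] [ 22. 270.] 49 21 36 21
top 0.48 [621. 321.] [ 35. 185.] 52 173 130 21
scene 0.73 [622. 457.] [25. 69.] 51 21 11 18
scene 0.74 [681. 370.] [25. 71.] 123 170 93 18
at [582.3 231.8 324.9] yaw 80.3 t 24.95 F [-0.5 -0.6 -0.4] open 0.499 grip 0.0
(491, 265, 40, 102) -> [ 17. -96. 285.] turn -0.378
(493, 364, 40, 99) -> [ 115. -110.  285.] turn -0.326
```

move_arm(
  series=[
    [[0.5,17,-96,60,-0.1],[0.5,17,-96,110,-0.2],[0.5,17,-96,150,-0.3],[0.5,17,-96,190,-0.378],[0.5,17,-96,225,-0.378],[0.5,17,-96,255,-0.378],[0.5,17,-96,275,-0.378],[0.5,17,-96,285,-0.378],[0.5,17,-96,285,-0.378],[0.5,17,-96,285,-0.378]],
  ],
)

```text
time_s: 25.78
eef_pos: [0.4903, 0.2628, 0.0385]
eef_rot: [-0.0, 0.631, 0.776, -0.001]
wrist_force: [0.1, 0.8, 0.5]
opening: 0.502
grasp_force: 0.0
```

```bash
python3 - <<'E'
from bars import *
plan((491.5,265,4,102))
plan((491.5,265,300,80.4),(545,7,300,80.4),start=(491.5,265,84,102))
E
```

```text
at [490.3 262.8  38.5] yaw 101.8 t 25.7833 F [0.1 0.8 0.5] open 0.502 grip 0.0
(491.5, 265, 4, 102) -> [ 2.  2. 34.] turn -0.004
at [490.3 262.8  38.5] yaw 101.8 t 25.7833 F [0.1 0.8 0.5] open 0.502 grip 0.0
(491.5, 265, 300, 80.4) -> [   0.    0. -216.] turn 0.377
(545, 7, 300, 80.4) -> [-263.   -1. -216.] turn 0.377
```

move_arm(
  series=[
    [[0.5,1,1,12,0],[0.5,1,1,24,0],[0.5,1,1,34,0],[0,1,1,34,0],[0,1,1,34,0],[0,1,1,34,0],[0,1,1,34,0],[0,1,1,34,0],[0,1,1,-6,0],[0,1,1,-46,0]],
  ],
)

```text
time_s: 26.62
eef_pos: [0.488, 0.2642, 0.0819]
eef_rot: [-0.003, 0.63, 0.776, -0.004]
wrist_force: [1.7, 1.0, -1.3]
opening: 0.257
grasp_force: 60.4
```

move_arm(
  series=[
    [[0,0,0,-40,0.1],[0,0,0,-80,0.2],[0,-10,0,-120,0.3],[0,-40,0,-150,0.377],[0,-75,0,-180,0.377],[0,-110,0,-216,0.377],[0,-150,0,-226,0.377],[0,-190,0,-226,0.377],[0,-230,-1,-226,0.377],[0,-263,-1,-226,0.377]],
  ],
)

```text
time_s: 27.45
eef_pos: [0.5444, 0.0058, 0.3116]
eef_rot: [0.001, 0.764, 0.645, 0.001]
wrist_force: [0.6, 0.2, -2.3]
opening: 0.263
grasp_force: 60.6
```

```bash
python3 - <<'E'
from bars import *
plan((545,7,300,80.4),(545,7,223,80.4))
E
```

```text
at [544.4   5.8 311.6] yaw 80.3 t 27.45 F [ 0.6  0.2 -2.3] open 0.263 grip 60.55583596229553
(545, 7, 300, 80.4) -> [ 1.  0. 12.] turn -0.002
(545, 7, 223, 80.4) -> [ 1.  0. 89.] turn -0.002
```

move_arm(
  series=[
    [[0,0,0,25,0],[0,0,0,50,0],[0,0,0,75,0],[0,0,0,87,0],[0,0,0,87,0],[0,0,0,87,0],[0.4,0,0,87,0],[0.4,0,0,87,0],[0.4,0,0,50,0],[0.4,0,0,10,0]],
  ],
)

```text
time_s: 28.28
eef_pos: [0.5431, 0.0081, 0.3004]
eef_rot: [-0.001, 0.764, 0.645, -0.001]
wrist_force: [0.5, -1.2, 0.6]
opening: 0.398
grasp_force: 0.0
```

move_arm(
  series=[
    [[0.5,0,0,-30,0],[0.5,40,0,-50,0],[0.5,80,0,-50,0],[0.5,120,0,-50,0],[0.5,160,0,-50,0],[0.5,200,0,-50,0],[0.5,220,0,-50,0],[0.5,220,0,-50,0],[0.5,220,0,-50,0],[0.5,220,0,-50,0]],
  ],
)

```text
time_s: 29.12
eef_pos: [0.5817, 0.224, 0.3516]
eef_rot: [0.001, 0.765, 0.645, 0.001]
wrist_force: [0.2, 0.9, 0.6]
opening: 0.504
grasp_force: 0.0
```

```bash
python3 - <<'E'
from bars import *
bars()
plan((493,365,40,98))
p=np.load("sceneb.npz")["p"]; cv2.imwrite("pics/s8.png",cv2.resize(p[130:310,200:440],(800,600),interpolation=cv2.INTER_CUBIC))
E
```

```text
top 0.53 [370. 320.] [ 29. 195.] 77 21 206 21
scene 0.52 [370. 493.] [25. 70.] 144 142 158 18
top 0.61 [372. 494.] [25. 67.] 141 142 171 20
scene 0.69 [402. 256.] [26. 68.] 87 20 167 17
scene 0.78 [389. 372.] [27. 70.] 94 19 167 19
scene 0.56 [492. 365.] [27. 70.] 97 20 168 19
top 0.54 [489. 475.] [22. 69.] 101 21 211 21
scene 0.59 [490. 476.] [27. 68.] 99 20 167 18
scene 0.54 [532.   9.] [ 46. 115.] 81 7 19 256
top 0.68 [547. -40.] [138. 218.] 81 42 11 38
scene 0.69 [548.  17.] [24. 82.] 71 19 170 141
scene 0.73 [566.  18.] [24. 76.] 73 19 168 137
top 0.7 [607.  -3.] [23. 69.] 78 21 210 87
scene 0.67 [602.  -1.] [21. 71.] 80 19 169 122
top 0.7 [605. 308.] [ 47. 220.] 42 173 129 20
scene 0.62 [622. 458.] [25. 68.] 49 21 12 18
top 0.46 [625. 461.] [20. 57.] 45 21 36 20
scene 0.56 [682. 370.] [25. 70.] 124 170 93 19
at [581.8 223.1 351. ] yaw 80.2 t 29.3167 F [-0.8 -1.4  0.6] open 0.498 grip 0.0
(493, 365, 40, 98) -> [ 125. -112.  311.] turn -0.311
```

View pics/s8.png

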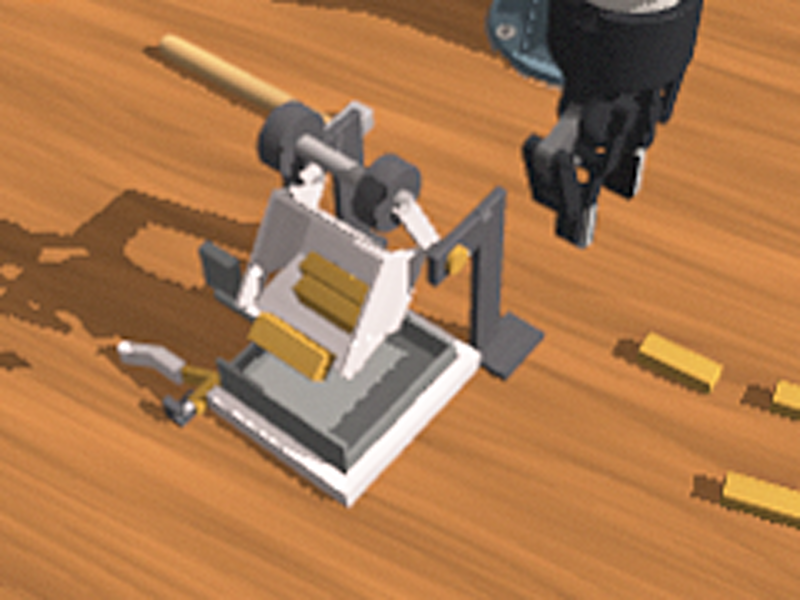

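The bucket has tripped and is dumping (bars at (290,340) and (330,290) sliding out). I'll move over the tipped weight bar at a safe height and measure it.

```bash
python3 - <<'E'
from bars import *
plan((578,30,350,80.4),(578.5,1,260,80.4))
E
```

```text
at [581.8 223.1 351. ] yaw 80.2 t 29.3167 F [-0.8 -1.4  0.6] open 0.498 grip 0.0
(578, 30, 350, 80.4) -> [-191.   29.    1.] turn -0.004
(578.5, 1, 260, 80.4) -> [-219.   35.   91.] turn -0.004
```

move_arm(
  series=[
    [[0.5,0,0,0,0],[0.5,0,0,0,0],[0.5,0,0,0,0],[0.5,0,0,0,0],[0.5,0,0,0,0],[0.5,0,0,0,0],[0.5,0,0,0,0],[0.5,0,0,0,0],[0.5,0,0,0,0],[0.5,0,0,0,0]],
  ],
)

```text
time_s: 30.15
eef_pos: [0.5815, 0.2245, 0.3505]
eef_rot: [-0.0, 0.765, 0.645, -0.0]
wrist_force: [0.4, -0.6, -0.8]
opening: 0.499
grasp_force: 0.0
```

```bash
cat > wb.py <<'E'
from bars import *
def rigpts(n,k):
    d=np.load(f"{n}{k}.npz")["d"]; P=allpts(n,d); a=np.radians(80.4); X=np.array([np.cos(a),np.sin(a)]); Y=np.array([-X[1],X[0]]); o=np.array([.4957,.015])
    Q=P[:,:2].copy(); Q[:,0]+=-.0029 if n=="scene" else .0026
    return np.c_[(Q-o)@X,(Q-o)@Y,P[:,2]]*1000
def wbar():
    for n in("scene","top"):
        p,d=camera(n); np.savez(f"{n}w.npz",p=p,d=d); F=rigpts(n,"w")
        m=(abs(F[:,0])<25)&(F[:,1]>-125)&(F[:,1]<-50)&(F[:,2]>170)&(F[:,2]<215); b=F[m]; print(n,"tipped bar",len(b),np.median(b,0).round(1) if len(b) else"",b[:,1].min().round() if len(b) else"",b[:,1].max().round() if len(b) else"", b[:,2].max().round() if len(b) else"")
        m=(abs(F[:,0])<25)&(F[:,1]>20)&(F[:,1]<80)&(F[:,2]>240)&(F[:,2]<262); b=F[m]; print(n,"upright bar",len(b),np.median(b,0).round(1) if len(b) else"")
E
python3 - <<'E'
from wb import *
wbar(); bars()
p=np.load("sceneb.npz")["p"]; cv2.imwrite("pics/s9.png",cv2.resize(p[130:310,200:440],(800,600),interpolation=cv2.INTER_CUBIC))
E
```

```text
scene tipped bar 112 [ -0.2 -87.8 193.7] -93.0 -77.0 197.0
scene upright bar 0 
top tipped bar 106 [ 1.000e-01 -8.320e+01  1.943e+02] -93.0 -76.0 203.0
top upright bar 0 
scene 0.62 [ 278. -263.] [ 43. 260.] 88 16 123 24
scene 0.49 [371. 493.] [23. 70.] 145 142 159 19
top 0.6 [372. 494.] [26. 68.] 143 142 171 20
scene 0.6 [401. 257.] [24. 68.] 86 20 167 18
scene 0.52 [391. 372.] [26. 67.] 99 20 168 19
scene 0.65 [493. 365.] [26. 70.] 97 20 168 19
scene 0.51 [491. 476.] [25. 68.] 99 20 168 18
top 0.75 [490. 476.] [23. 69.] 102 21 210 20
scene 0.48 [533.  12.] [23. 65.] 80 19 169 41
scene 0.5 [539.  23.] [24. 63.] 83 19 169 23
scene 0.46 [606.   5.] [28. 76.] 80 20 168 24
scene 0.71 [621. 457.] [25. 69.] 49 22 12 18
top 0.56 [626. 463.] [22. 53.] 53 21 36 21
scene 0.79 [682. 370.] [25. 69.] 124 170 94 19
top 0.68 [675. 375.] [22. 41.] 123 174 130 20
```

View pics/s9.png

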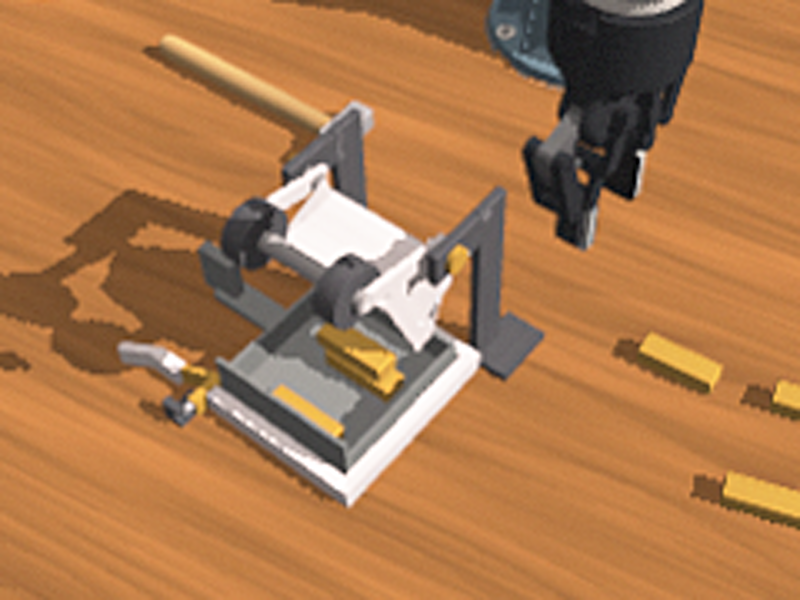

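All three bars are in the pan, at (310,410) and (360,360), and the bucket is tipped with the weight bar at (300,260). I'll grip it and swing it back.

move_arm(
  series=[
    [[0.5,-40,6,0,0],[0.5,-80,13,0,0],[0.5,-120,19,0,0],[0.5,-160,26,0,0],[0.5,-200,32,10,0],[0.5,-220,36,40,0],[0.5,-220,36,70,0],[0.5,-220,36,91,0],[0.5,-220,36,91,0],[0.5,-220,36,91,0]],
  ],
)

```text
time_s: 31.28
eef_pos: [0.5792, 0.0015, 0.2588]
eef_rot: [-0.001, 0.765, 0.644, -0.001]
wrist_force: [0.9, 0.7, 0.8]
opening: 0.501
grasp_force: 0.0
```

```bash
python3 - <<'E'
from bars import *
plan((579.5,0.8,169,80.4))
# arc waypoints, tool x=rig x, tool y=-rig y, z down
for f in range(169,49,-8):
    t=np.radians(f); print(f,"dy",round(-(85*np.cos(t)-85*np.cos(np.radians(169)))),"dz",round(-(85*np.sin(t)-85*np.sin(np.radians(169)))),end="; ")
E
```

```text
at [579.2   1.5 258.8] yaw 80.2 t 31.2833 F [0.9 0.7 0.8] open 0.501 grip 0.0
(579.5, 0.8, 169, 80.4) -> [-1.  0. 90.] turn -0.003
169 dy 0 dz 0; 161 dy -3 dz -11; 153 dy -8 dz -22; 145 dy -14 dz -33; 137 dy -21 dz -42; 129 dy -30 dz -50; 121 dy -40 dz -57; 113 dy -50 dz -62; 105 dy -61 dz -66; 97 dy -73 dz -68; 89 dy -85 dz -69; 81 dy -97 dz -68; 73 dy -108 dz -65; 65 dy -119 dz -61; 57 dy -130 dz -55;
```

move_arm(
  series=[
    [[0.5,0,0,25,0],[0.5,0,0,50,0],[0.5,0,0,75,0],[0.5,0,0,89,0],[0.5,0,0,89,0],[0,0,0,89,0],[0,0,0,89,0],[0,0,0,89,0],[0,0,0,89,0],[0,0,0,89,0]],
  ],
)

```text
time_s: 32.12
eef_pos: [0.5791, 0.0019, 0.1733]
eef_rot: [-0.0, 0.764, 0.645, -0.0]
wrist_force: [-10.1, 1.7, 8.6]
opening: 0.162
grasp_force: 58.4
```

```bash
python3 - <<'E'
from bars import *
plan((579.5,0.8,169,80.4))
E
```

```text
at [579.1   1.9 173.3] yaw 80.3 t 32.1167 F [-10.1   1.7   8.6] open 0.162 grip 58.44050109386444
(579.5, 0.8, 169, 80.4) -> [-1.  1.  4.] turn -0.002
```

move_arm(
  series=[
    [[0,0,-2,-11,0],[0,0,-6,-22,0],[0,0,-12,-33,0],[0,0,-20,-42,0],[0,0,-29,-50,0],[0,0,-39,-57,0],[0,0,-50,-62,0],[0,0,-61,-66,0],[0,0,-73,-68,0],[0,0,-85,-69,0]],
  ],
)

```text
time_s: 32.95
eef_pos: [0.5072, 0.0146, 0.2509]
eef_rot: [0.012, 0.765, 0.644, 0.011]
wrist_force: [21.0, 2.0, 21.2]
opening: 0.159
grasp_force: 59.0
```

move_arm(
  series=[
    [[0,0,-11,0,0],[0,0,-22,3,0],[0,0,-32,7,0],[0,0,-40,11,0],[0,0,-40,11,0],[0.4,0,-40,11,0],[0.4,0,-40,11,0],[0.4,0,-40,11,0],[0.4,0,-40,11,0],[0.4,0,-40,-20,0]],
  ],
)

```text
time_s: 33.78
eef_pos: [0.4534, 0.0232, 0.2547]
eef_rot: [-0.004, 0.765, 0.644, -0.003]
wrist_force: [0.5, 0.1, -0.7]
opening: 0.397
grasp_force: 0.0
```

move_arm(
  series=[
    [[0.5,0,0,-35,0],[0.5,0,0,-70,0],[0.5,0,0,-100,0],[0.5,40,0,-110,0],[0.5,80,0,-110,0],[0.5,120,0,-110,0],[0.5,160,0,-110,0],[0.5,200,0,-110,0],[0.5,240,0,-110,0],[0.5,240,0,-110,0]],
  ],
)

```text
time_s: 34.62
eef_pos: [0.497, 0.2651, 0.3684]
eef_rot: [-0.001, 0.763, 0.647, 0.0]
wrist_force: [-1.0, 0.3, -0.7]
opening: 0.505
grasp_force: 0.0
```

```bash
python3 - <<'E'
from wb import *
wbar(); bars()
plan((493,365,40,98),(401,256,40,87))
E
```

```text
scene tipped bar 168 [ -2.  -77.1 184.4] -112.0 -50.0 214.0
scene upright bar 106 [ -0.3  41.3 249.3]
top tipped bar 403 [  0.2 -82.6 190.2] -116.0 -50.0 215.0
top upright bar 116 [ -0.3  45.8 250.3]
top 0.48 [364. 397.] [ 55. 248.] 89 142 169 21
scene 0.81 [370. 493.] [24. 72.] 144 142 159 18
scene 0.65 [402. 256.] [26. 68.] 87 20 167 17
scene 0.55 [390. 372.] [25. 68.] 94 20 168 19
scene 0.64 [493. 364.] [27. 68.] 97 20 168 19
scene 0.61 [491. 476.] [27. 68.] 97 20 168 18
scene 0.62 [532.  11.] [25. 70.] 81 20 167 41
top 0.46 [514.  12.] [31. 68.] 80 21 210 43
scene 0.46 [598.   5.] [11. 65.] 79 20 170 24
scene 0.68 [621. 458.] [25. 69.] 49 21 12 18
scene 0.91 [681. 370.] [25. 70.] 122 170 94 18
at [497.4 258.  369.6] yaw 80.2 t 34.9167 F [ 0.5 -0.7  0.5] open 0.502 grip 0.0
(493, 365, 40, 98) -> [105. -23. 330.] turn -0.311
(401, 256, 40, 87) -> [-18. -95. 330.] turn -0.119
```

The bucket is upright again and four bars are left. Next is bar D.

move_arm(
  series=[
    [[0.5,40,-10,40,-0.1],[0.5,80,-20,80,-0.2],[0.5,105,-23,120,-0.311],[0.5,105,-23,160,-0.311],[0.5,105,-23,200,-0.311],[0.5,105,-23,240,-0.311],[0.5,105,-23,275,-0.311],[0.5,105,-23,305,-0.311],[0.5,105,-23,325,-0.311],[0.5,105,-23,330,-0.311]],
  ],
)

```text
time_s: 35.75
eef_pos: [0.4887, 0.3632, 0.0336]
eef_rot: [-0.002, 0.656, 0.754, -0.005]
wrist_force: [-0.9, -2.1, -0.3]
opening: 0.5
grasp_force: 0.0
```

```bash
python3 - <<'E'
from bars import *
plan((493,364.5,4,98))
plan((545,7,310,80.4),start=(493,364.5,84,98))
E
```

```text
at [488.7 363.2  33.6] yaw 98.0 t 35.75 F [-0.9 -2.1 -0.3] open 0.5 grip 0.0
(493, 364.5, 4, 98) -> [ 1.  4. 30.] turn -0.001
at [488.7 363.2  33.6] yaw 98.0 t 35.75 F [-0.9 -2.1 -0.3] open 0.5 grip 0.0
(545, 7, 310, 80.4) -> [-361.    2. -226.] turn 0.307
```

move_arm(
  series=[
    [[0.5,0,1,12,0],[0.5,0,1,24,0],[0.5,0,1,34,0],[0,0,1,34,0],[0,0,1,34,0],[0,0,1,34,0],[0,0,1,34,0],[0,0,1,34,0],[0,0,1,-6,0],[0,0,1,-46,0]],
  ],
)

```text
time_s: 36.58
eef_pos: [0.4902, 0.3653, 0.0827]
eef_rot: [-0.002, 0.656, 0.755, -0.004]
wrist_force: [1.0, 0.6, -2.4]
opening: 0.26
grasp_force: 60.7
```

move_arm(
  series=[
    [[0,-5,0,-40,0.1],[0,-20,0,-80,0.2],[0,-50,0,-120,0.307],[0,-80,0,-155,0.307],[0,-115,0,-190,0.307],[0,-150,0,-215,0.307],[0,-190,0,-226,0.307],[0,-230,0,-226,0.307],[0,-270,1,-226,0.307],[0,-310,2,-226,0.307]],
  ],
)

```text
time_s: 37.42
eef_pos: [0.5365, 0.0732, 0.3129]
eef_rot: [0.001, 0.763, 0.646, 0.001]
wrist_force: [0.9, 0.6, -2.7]
opening: 0.261
grasp_force: 60.8
```

```bash
python3 - <<'E'
from bars import *
plan((545,7,300,80.4),(545,7,188,80.4))
E
```

```text
at [536.5  73.2 312.9] yaw 80.5 t 37.4167 F [ 0.9  0.6 -2.7] open 0.261 grip 60.79821467399597
(545, 7, 300, 80.4) -> [-64.  19.  13.] turn 0.002
(545, 7, 188, 80.4) -> [-64.  19. 125.] turn 0.002
```

move_arm(
  series=[
    [[0,-30,9,0,0],[0,-62,19,15,0],[0,-62,19,45,0],[0,-62,19,80,0],[0,-62,19,108,0],[0,-62,19,124,0],[0,-62,19,124,0],[0,-62,19,124,0],[0.38,-62,19,124,0],[0.38,-62,19,124,0]],
  ],
)

```text
time_s: 38.25
eef_pos: [0.5455, 0.0105, 0.1886]
eef_rot: [0.001, 0.763, 0.646, 0.001]
wrist_force: [0.4, -0.5, 0.7]
opening: 0.38
grasp_force: 0.0
```

move_arm(
  series=[
    [[0.38,0,0,-20,0],[0.38,0,0,-60,0],[0.38,0,0,-100,0],[0.38,0,0,-140,0],[0.5,40,0,-140,0],[0.5,80,0,-140,0],[0.5,120,0,-140,0],[0.5,160,0,-140,0],[0.5,200,0,-140,0],[0.5,240,0,-140,0]],
  ],
)

```text
time_s: 39.08
eef_pos: [0.5844, 0.2494, 0.3287]
eef_rot: [0.0, 0.763, 0.646, 0.001]
wrist_force: [1.3, -0.4, 0.5]
opening: 0.5
grasp_force: 0.0
```

```bash
python3 - <<'E'
from wb import *
wbar(); bars()
plan((490.5,475.5,40,100),(401,256,40,87))
E
```

```text
scene tipped bar 247 [ -2.1 -62.1 188.7] -113.0 -50.0 215.0
scene upright bar 105 [  1.   41.1 249.3]
top tipped bar 414 [ -0.5 -82.6 192.6] -115.0 -50.0 215.0
top upright bar 117 [  0.3  45.5 250.6]
scene 0.82 [369. 493.] [24. 71.] 144 142 158 18
top 0.57 [371. 494.] [26. 68.] 144 142 169 20
scene 0.5 [402. 256.] [25. 69.] 85 20 167 18
scene 0.82 [388. 372.] [27. 69.] 96 20 167 19
top 0.26 [450.  22.] [ 47. 114.] 80 11 18 252
top 0.52 [463. 384.] [ 45. 252.] 73 21 211 20
scene 0.72 [491. 476.] [24. 68.] 102 20 167 19
scene 0.53 [534.  12.] [23. 67.] 82 20 167 41
top 0.68 [513.  12.] [31. 61.] 80 21 209 44
scene 0.65 [536.  22.] [25. 69.] 79 19 168 23
scene 0.69 [544.   3.] [24. 54.] 81 19 169 190
top 0.65 [544.   8.] [24. 69.] 82 21 208 192
scene 0.62 [605.   2.] [27. 68.] 80 20 168 24
scene 0.88 [622. 458.] [26. 67.] 49 22 11 18
top 0.57 [669. 385.] [19. 22.] 71 173 130 21
at [584.5 246.5 327.8] yaw 80.5 t 39.3833 F [ 1.   0.4 -0.2] open 0.499 grip 0.0
(490.5, 475.5, 40, 100) -> [ 210. -131.  288.] turn -0.341
(401, 256, 40, 87) -> [ -21. -183.  288.] turn -0.114
```

move_arm(
  series=[
    [[0.5,30,-19,25,-0.1],[0.5,60,-38,50,-0.2],[0.5,90,-56,75,-0.3],[0.5,120,-75,100,-0.349],[0.5,150,-94,125,-0.349],[0.5,180,-112,150,-0.349],[0.5,210,-131,175,-0.349],[0.5,210,-131,215,-0.349],[0.5,210,-131,250,-0.349],[0.5,210,-131,275,-0.349]],
  ],
)

```text
time_s: 40.22
eef_pos: [0.4884, 0.4743, 0.0485]
eef_rot: [-0.0, 0.64, 0.769, -0.002]
wrist_force: [-1.0, -0.7, -1.8]
opening: 0.503
grasp_force: 0.0
```

```bash
python3 - <<'E'
from bars import *
plan((490.5,475.5,4,100.5))
plan((490.5,475.5,310,80.4),(545,7,310,80.4),start=(490.5,475.5,84,100.5))
E
```

```text
at [488.4 474.3  48.5] yaw 100.5 t 40.2167 F [-1.  -0.7 -1.8] open 0.503 grip 0.0
(490.5, 475.5, 4, 100.5) -> [ 1.  2. 44.] turn -0.001
at [488.4 474.3  48.5] yaw 100.5 t 40.2167 F [-1.  -0.7 -1.8] open 0.503 grip 0.0
(490.5, 475.5, 310, 80.4) -> [   0.    0. -226.] turn 0.351
(545, 7, 310, 80.4) -> [-471.  -32. -226.] turn 0.351
```

move_arm(
  series=[
    [[0.5,0,1,20,0],[0.5,0,1,37,0],[0.5,0,1,47,0],[0,0,1,47,0],[0,0,1,47,0],[0,0,1,47,0],[0,0,1,47,0],[0,0,1,47,0],[0,0,1,7,0],[0,0,1,-33,0]],
  ],
)

```text
time_s: 41.05
eef_pos: [0.4882, 0.4743, 0.0823]
eef_rot: [-0.001, 0.64, 0.769, -0.004]
wrist_force: [2.1, 1.5, -3.0]
opening: 0.264
grasp_force: 60.7
```

move_arm(
  series=[
    [[0,-20,0,-35,0.1],[0,-45,0,-70,0.2],[0,-70,-5,-105,0.3],[0,-100,-7,-135,0.351],[0,-130,-9,-165,0.351],[0,-160,-11,-195,0.351],[0,-190,-13,-223,0.351],[0,-230,-16,-223,0.351],[0,-270,-18,-223,0.351],[0,-310,-21,-223,0.351]],
  ],
)

```text
time_s: 41.88
eef_pos: [0.527, 0.1659, 0.3103]
eef_rot: [0.001, 0.764, 0.646, 0.001]
wrist_force: [0.7, -0.2, -2.6]
opening: 0.265
grasp_force: 60.7
```

```bash
python3 - <<'E'
from bars import *
plan((545,7,300,80.4),(545,7,206,80.4))
E
```

```text
at [527.  165.9 310.3] yaw 80.4 t 41.8833 F [ 0.7 -0.2 -2.6] open 0.265 grip 60.72441101074219
(545, 7, 300, 80.4) -> [-154.   44.   10.] turn 0.0
(545, 7, 206, 80.4) -> [-154.   44.  104.] turn 0.0
```

move_arm(
  series=[
    [[0,-38,11,0,0],[0,-76,22,0,0],[0,-114,33,0,0],[0,-152,43,10,0],[0,-152,43,40,0],[0,-152,43,70,0],[0,-152,43,92,0],[0,-152,43,104,0],[0,-152,43,104,0],[0,-152,43,104,0]],
  ],
)

```text
time_s: 42.72
eef_pos: [0.5439, 0.0107, 0.2049]
eef_rot: [0.0, 0.764, 0.645, 0.0]
wrist_force: [0.1, -0.6, -1.7]
opening: 0.259
grasp_force: 60.6
```

move_arm(
  series=[
    [[0.38,0,0,0,0],[0.38,0,0,0,0],[0.38,0,0,-30,0],[0.38,0,0,-70,0],[0.38,0,0,-110,0],[0.38,0,0,-130,0],[0.5,40,0,-130,0],[0.5,80,0,-130,0],[0.5,120,0,-130,0],[0.5,160,0,-130,0]],
  ],
)

```text
time_s: 43.55
eef_pos: [0.5714, 0.1699, 0.3372]
eef_rot: [0.001, 0.764, 0.645, 0.002]
wrist_force: [0.1, -0.5, -0.6]
opening: 0.499
grasp_force: 0.0
```

```bash
python3 - <<'E'
from wb import *
wbar(); bars()
plan((390,371.5,40,95.5),(401,256,40,87))
E
```

```text
scene tipped bar 321 [ -0.9 -61.3 197.3] -113.0 -50.0 215.0
scene upright bar 104 [1.000e-01 4.090e+01 2.493e+02]
top tipped bar 392 [ 2.000e-01 -8.410e+01  2.009e+02] -114.0 -50.0 215.0
top upright bar 116 [1.000e-01 4.560e+01 2.505e+02]
scene 0.76 [372. 493.] [23. 68.] 144 142 159 19
top 0.56 [372. 493.] [26. 67.] 142 142 169 20
scene 0.51 [401. 256.] [26. 68.] 86 19 167 18
top 0.78 [391. 370.] [23. 66.] 96 21 213 20
scene 0.59 [390. 372.] [26. 69.] 93 20 168 19
scene 0.74 [532.  11.] [25. 70.] 81 20 168 41
top 0.59 [525.  11.] [33. 61.] 57 21 214 43
scene 0.62 [539.  22.] [23. 66.] 85 19 168 22
scene 0.48 [554.  -1.] [ 4. 50.] 79 18 161 186
top 0.6 [545.  10.] [24. 66.] 82 21 213 210
scene 0.48 [545.  11.] [25. 66.] 80 19 168 208
scene 0.42 [608.   8.] [29. 79.] 79 20 159 24
top 0.64 [621. 456.] [23. 70.] 51 21 36 20
scene 0.55 [622. 457.] [24. 69.] 47 22 12 18
scene 0.75 [681. 370.] [25. 71.] 123 170 94 18
top 0.4 [670. 384.] [23. 31.] 117 173 130 21
scene 0.66 [713. 268.] [50. 51.] 157 9 21 76
at [570.8 167.6 335.4] yaw 80.4 t 43.85 F [-0.2 -0.4 -0.4] open 0.496 grip 0.0
(390, 371.5, 40, 95.5) -> [ 171. -212.  295.] turn -0.264
(401, 256, 40, 87) -> [  59. -182.  295.] turn -0.116
```

move_arm(
  series=[
    [[0.5,12,-38,0,-0.05],[0.5,24,-76,10,-0.116],[0.5,36,-114,30,-0.116],[0.5,48,-150,60,-0.116],[0.5,59,-182,100,-0.116],[0.5,59,-182,140,-0.116],[0.5,59,-182,180,-0.116],[0.5,59,-182,220,-0.116],[0.5,59,-182,255,-0.116],[0.5,59,-182,285,-0.116]],
  ],
)

```text
time_s: 44.68
eef_pos: [0.4008, 0.2554, 0.0476]
eef_rot: [0.0, 0.726, 0.688, 0.0]
wrist_force: [0.6, -0.3, -0.6]
opening: 0.501
grasp_force: 0.0
```

```bash
python3 - <<'E'
from bars import *
plan((401,256,4,87))
plan((401,256,310,80.4),(545,7,310,80.4),start=(401,256,84,87))
E
```

```text
at [400.8 255.4  47.6] yaw 86.9 t 44.6833 F [ 0.6 -0.3 -0.6] open 0.501 grip 0.0
(401, 256, 4, 87) -> [ 1.  0. 44.] turn -0.002
at [400.8 255.4  47.6] yaw 86.9 t 44.6833 F [ 0.6 -0.3 -0.6] open 0.501 grip 0.0
(401, 256, 310, 80.4) -> [   0.    0. -226.] turn 0.115
(545, 7, 310, 80.4) -> [-241.  157. -226.] turn 0.115
```

move_arm(
  series=[
    [[0.5,0,0,20,0],[0.5,0,0,37,0],[0.5,0,0,45,0],[0,0,0,45,0],[0,0,0,45,0],[0,0,0,45,0],[0,0,0,45,0],[0,0,0,45,0],[0,0,0,5,0],[0,0,0,-35,0]],
  ],
)

```text
time_s: 45.52
eef_pos: [0.3979, 0.2558, 0.0825]
eef_rot: [-0.002, 0.725, 0.688, -0.004]
wrist_force: [2.0, 0.9, -1.5]
opening: 0.263
grasp_force: 61.0
```

move_arm(
  series=[
    [[0,0,20,-37,0.05],[0,0,45,-70,0.115],[0,-15,70,-100,0.115],[0,-35,95,-128,0.115],[0,-60,115,-155,0.115],[0,-85,135,-182,0.115],[0,-110,150,-210,0.115],[0,-140,157,-226,0.115],[0,-180,157,-226,0.115],[0,-220,157,-226,0.115]],
  ],
)

```text
time_s: 46.35
eef_pos: [0.5469, 0.0277, 0.3125]
eef_rot: [0.001, 0.763, 0.646, 0.001]
wrist_force: [-0.0, -1.3, -3.3]
opening: 0.262
grasp_force: 61.1
```

```bash
python3 - <<'E'
from bars import *
plan((545,7,300,80.4),(545,7,224,80.4))
E
```

```text
at [546.9  27.7 312.5] yaw 80.5 t 46.35 F [-0.  -1.3 -3.3] open 0.262 grip 61.08836889266968
(545, 7, 300, 80.4) -> [-21.   1.  12.] turn 0.002
(545, 7, 224, 80.4) -> [-21.   1.  88.] turn 0.002
```

move_arm(
  series=[
    [[0,-18,0,0,0],[0,-18,0,25,0],[0,-18,0,50,0],[0,-18,0,75,0],[0,-18,0,88,0],[0,-18,0,88,0],[0.4,-18,0,88,0],[0.4,-18,0,88,0],[0.4,-18,0,50,0],[0.4,-18,0,10,0]],
  ],
)

```text
time_s: 47.18
eef_pos: [0.5424, 0.0115, 0.3009]
eef_rot: [-0.001, 0.764, 0.646, -0.001]
wrist_force: [2.2, 0.5, -0.8]
opening: 0.404
grasp_force: 0.0
```

move_arm(
  series=[
    [[0.5,0,0,-30,0],[0.5,40,0,-50,0],[0.5,80,0,-50,0],[0.5,120,0,-50,0],[0.5,160,0,-50,0],[0.5,200,0,-50,0],[0.5,220,0,-50,0],[0.5,220,0,-50,0],[0.5,220,0,-50,0],[0.5,220,0,-50,0]],
  ],
)

```text
time_s: 48.02
eef_pos: [0.5802, 0.2277, 0.3519]
eef_rot: [0.001, 0.764, 0.646, 0.001]
wrist_force: [-1.3, -1.3, 0.1]
opening: 0.505
grasp_force: 0.0
```

move_arm(
  series=[
    [[0.5,0,0,0,0],[0.5,0,0,0,0],[0.5,0,0,0,0],[0.5,0,0,0,0],[0.5,0,0,0,0],[0.5,0,0,0,0],[0.5,0,0,0,0],[0.5,0,0,0,0],[0.5,0,0,0,0],[0.5,0,0,0,0]],
  ],
)

```text
time_s: 48.85
eef_pos: [0.5799, 0.2282, 0.3503]
eef_rot: [-0.0, 0.764, 0.646, -0.0]
wrist_force: [0.4, -0.6, 0.5]
opening: 0.499
grasp_force: 0.0
```

```bash
python3 - <<'E'
from wb import *
wbar(); bars()
plan((579.5,1,260,80.4),(390,371.5,40,95.5))
p=np.load("sceneb.npz")["p"]; cv2.imwrite("pics/s10.png",cv2.resize(p[130:310,200:440],(800,600),interpolation=cv2.INTER_CUBIC))
E
```

```text
scene tipped bar 109 [ -0.3 -87.7 194.1] -94.0 -77.0 199.0
scene upright bar 0 
top tipped bar 106 [ 1.000e-01 -8.390e+01  1.949e+02] -93.0 -76.0 203.0
top upright bar 0 
scene 0.5 [370. 493.] [24. 70.] 144 142 159 19
top 0.54 [372. 494.] [25. 67.] 143 142 171 20
scene 0.69 [390. 373.] [28. 69.] 97 20 167 19
scene 0.65 [539.  22.] [22. 66.] 80 18 168 22
scene 0.56 [545.  15.] [21. 66.] 96 19 167 40
scene 0.64 [557.  35.] [47. 94.] 45 19 168 65
scene 0.4 [598.   6.] [11. 64.] 79 20 171 24
scene 0.85 [682. 370.] [24. 70.] 123 170 93 19
at [579.9 228.2 350.3] yaw 80.4 t 49.15 F [0.7 0.6 0.4] open 0.499 grip 0.0
(579.5, 1, 260, 80.4) -> [-224.   37.   90.] turn 0.001
(390, 371.5, 40, 95.5) -> [ 110. -211.  310.] turn -0.263
```

View pics/s10.png

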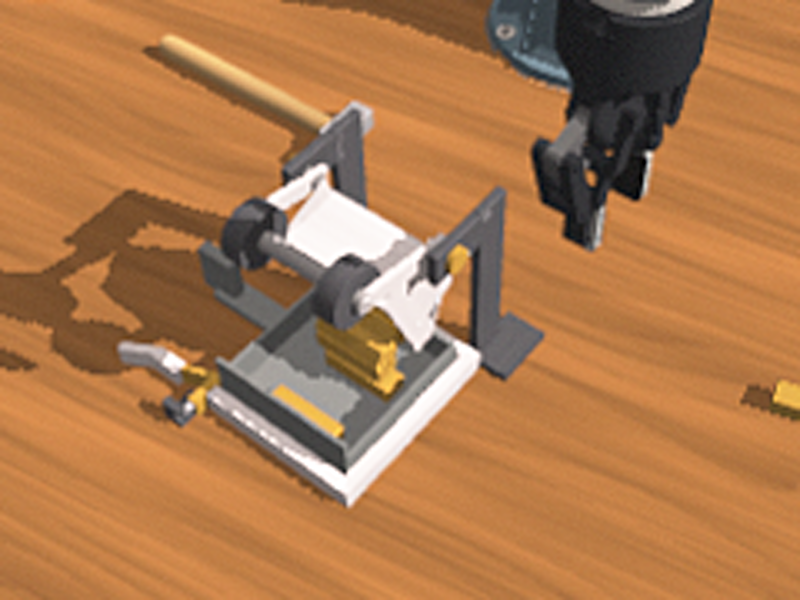

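The second load is in the pan and all bars lie inside its walls. I'll set the bucket upright as before, a bit slower.

move_arm(
  series=[
    [[0.5,-40,6,0,0],[0.5,-80,13,0,0],[0.5,-120,19,0,0],[0.5,-160,26,0,0],[0.5,-200,32,10,0],[0.5,-223,35,40,0],[0.5,-223,35,70,0],[0.5,-223,35,90,0],[0.5,-223,35,90,0],[0.5,-223,35,90,0]],
  ],
)

```text
time_s: 49.98
eef_pos: [0.5768, 0.0024, 0.2596]
eef_rot: [-0.001, 0.764, 0.646, -0.001]
wrist_force: [1.3, 0.6, -0.8]
opening: 0.5
grasp_force: 0.0
```

move_arm(
  series=[
    [[0.5,0,0,25,0],[0.5,0,0,50,0],[0.5,0,0,75,0],[0.5,0,0,88,0],[0.5,0,0,88,0],[0,0,0,88,0],[0,0,0,88,0],[0,0,0,88,0],[0,0,0,88,0],[0,0,0,88,0]],
  ],
)

```text
time_s: 50.82
eef_pos: [0.5792, 0.0022, 0.175]
eef_rot: [0.002, 0.764, 0.646, 0.002]
wrist_force: [0.6, 1.2, 6.6]
opening: 0.167
grasp_force: 58.9
```

move_arm(
  series=[
    [[0,0,-1,-6,0],[0,0,-2,-11,0],[0,0,-4,-17,0],[0,0,-6,-22,0],[0,0,-9,-28,0],[0,0,-12,-33,0],[0,0,-16,-38,0],[0,0,-20,-42,0],[0,0,-24,-46,0],[0,0,-29,-50,0]],
  ],
)

```text
time_s: 51.65
eef_pos: [0.5545, 0.0066, 0.2254]
eef_rot: [0.005, 0.764, 0.645, 0.005]
wrist_force: [20.3, 0.3, -1.9]
opening: 0.16
grasp_force: 58.7
```

move_arm(
  series=[
    [[0,0,-10,-7,0],[0,0,-21,-12,0],[0,0,-32,-16,0],[0,0,-44,-18,0],[0,0,-56,-19,0],[0,0,-67,-18,0],[0,0,-78,-15,0],[0,0,-88,-12,0],[0,0,-96,-8,0],[0,0,-96,-8,0]],
  ],
)

```text
time_s: 52.48
eef_pos: [0.453, 0.0239, 0.2347]
eef_rot: [0.0, 0.764, 0.646, 0.0]
wrist_force: [-19.3, 4.9, 28.8]
opening: 0.156
grasp_force: 75.8
```

move_arm(
  series=[
    [[0.4,0,0,0,0],[0.4,0,0,0,0],[0.4,0,0,0,0],[0.4,0,0,-20,0],[0.4,0,0,-55,0],[0.4,0,0,-95,0],[0.5,10,0,-120,0],[0.5,50,0,-130,0],[0.5,90,0,-130,0],[0.5,130,0,-130,0]],
  ],
)

```text
time_s: 53.32
eef_pos: [0.4766, 0.1524, 0.3617]
eef_rot: [0.001, 0.764, 0.645, 0.001]
wrist_force: [0.5, -0.4, -0.2]
opening: 0.501
grasp_force: 0.0
```

```bash
python3 - <<'E'
from wb import *
wbar(); bars()
plan((390,371.5,40,95.5))
p=np.load("sceneb.npz")["p"]; cv2.imwrite("pics/s11.png",cv2.resize(p[130:310,200:440],(800,600),interpolation=cv2.INTER_CUBIC))
E
```

```text
scene tipped bar 177 [ -3.  -76.6 183.5] -112.0 -50.0 215.0
scene upright bar 107 [2.000e-01 4.150e+01 2.487e+02]
top tipped bar 404 [-1.000e-01 -8.320e+01  1.904e+02] -115.0 -50.0 215.0
top upright bar 117 [ -0.   45.7 250.2]
scene 0.68 [370. 492.] [24. 71.] 146 142 159 18
top 0.46 [371. 494.] [25. 68.] 143 142 171 20
scene 0.49 [390. 371.] [26. 69.] 98 19 168 19
top 0.52 [390. 372.] [23. 69.] 97 21 211 21
top 0.27 [430.  22.] [112. 127.] 91 12 19 229
scene 0.68 [452.  26.] [ 53. 122.] 81 8 15 227
scene 0.58 [534.  21.] [30. 69.] 68 20 168 23
top 0.42 [517.  23.] [35. 66.] 79 21 212 25
scene 0.55 [565.   6.] [22. 70.] 79 19 170 54
scene 0.6 [581.  -4.] [13. 69.] 79 19 170 41
top 0.6 [592. 309.] [ 66. 241.] 35 173 130 20
top 0.5 [622. 457.] [23. 69.] 51 22 35 20
scene 0.63 [623. 458.] [23. 67.] 47 21 13 18
scene 0.7 [681. 370.] [26. 70.] 123 171 96 18
at [475.6 150.6 359.9] yaw 80.4 t 53.6167 F [ 0.3 -0.4 -1.3] open 0.501 grip 0.0
(390, 371.5, 40, 95.5) -> [ 203. -121.  320.] turn -0.264
```

View pics/s11.png

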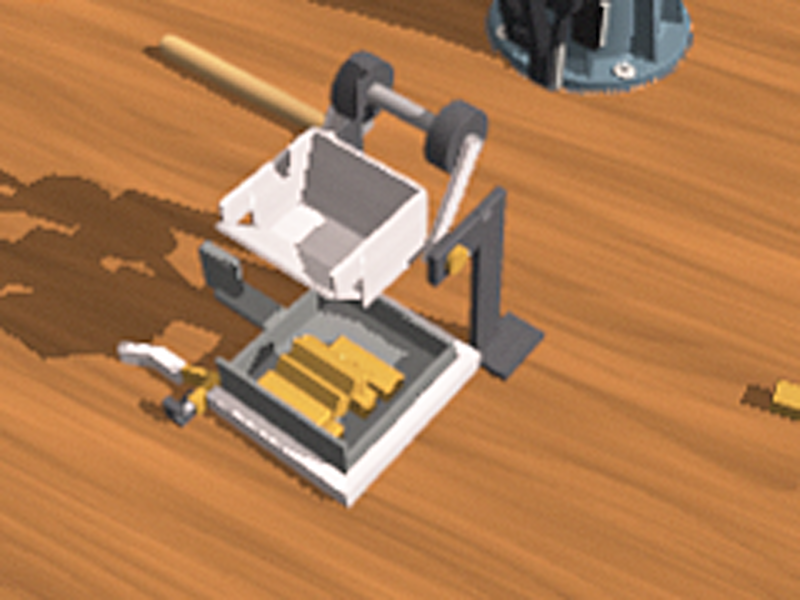

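The empty bucket is upright at (320,230), all dumped bars are inside the pan at (330,380), and the catch at (200,380) is holding. One bar is left at (390,371).

move_arm(
  series=[
    [[0.5,35,-20,15,-0.1],[0.5,70,-41,30,-0.2],[0.5,105,-62,50,-0.264],[0.5,140,-83,75,-0.264],[0.5,172,-103,100,-0.264],[0.5,203,-121,125,-0.264],[0.5,203,-121,165,-0.264],[0.5,203,-121,205,-0.264],[0.5,203,-121,245,-0.264],[0.5,203,-121,280,-0.264]],
  ],
)

```text
time_s: 54.45
eef_pos: [0.3907, 0.3707, 0.0797]
eef_rot: [0.0, 0.672, 0.74, 0.0]
wrist_force: [1.7, -0.2, 0.3]
opening: 0.501
grasp_force: 0.0
```

move_arm(
  series=[
    [[0.5,0,0,20,0],[0.5,0,0,30,0],[0.5,0,0,40,0],[0.5,0,0,40,0],[0.5,0,0,40,0],[0.5,0,0,40,0],[0.5,0,0,40,0],[0.5,0,0,40,0],[0.5,0,0,40,0],[0.5,0,0,40,0]],
  ],
)

```text
time_s: 55.28
eef_pos: [0.3904, 0.3719, 0.0417]
eef_rot: [0.0, 0.672, 0.741, 0.0]
wrist_force: [-0.8, 0.1, 0.3]
opening: 0.496
grasp_force: 0.0
```

```bash
python3 - <<'E'
from bars import *
plan((390,371.5,4,96))
plan((390,371.5,310,80.4),(545,7,310,80.4),start=(390,371.5,84,96))
E
```

```text
at [390.4 371.9  41.7] yaw 95.6 t 55.2833 F [-0.8  0.1  0.3] open 0.496 grip 0.0
(390, 371.5, 4, 96) -> [-0. -0. 38.] turn -0.008
at [390.4 371.9  41.7] yaw 95.6 t 55.2833 F [-0.8  0.1  0.3] open 0.496 grip 0.0
(390, 371.5, 310, 80.4) -> [   0.    0. -226.] turn 0.272
(545, 7, 310, 80.4) -> [-379.  116. -226.] turn 0.272
```

move_arm(
  series=[
    [[0.5,0,0,14,0],[0.5,0,0,28,0],[0.5,0,0,37,0],[0,0,0,37,0],[0,0,0,37,0],[0,0,0,37,0],[0,0,0,37,0],[0,0,0,37,0],[0,0,0,-3,0],[0,0,0,-43,0]],
  ],
)

```text
time_s: 56.12
eef_pos: [0.3873, 0.3699, 0.0817]
eef_rot: [-0.001, 0.672, 0.74, -0.004]
wrist_force: [1.1, 0.0, -1.6]
opening: 0.267
grasp_force: 60.8
```

move_arm(
  series=[
    [[0,0,20,-35,0.1],[0,-10,45,-65,0.2],[0,-30,65,-95,0.272],[0,-55,85,-120,0.272],[0,-85,100,-145,0.272],[0,-115,116,-170,0.272],[0,-145,116,-198,0.272],[0,-175,116,-226,0.272],[0,-215,116,-226,0.272],[0,-255,116,-226,0.272]],
  ],
)

```text
time_s: 56.95
eef_pos: [0.5312, 0.1279, 0.313]
eef_rot: [0.002, 0.766, 0.643, 0.002]
wrist_force: [1.1, -0.6, -4.1]
opening: 0.262
grasp_force: 60.9
```

```bash
python3 - <<'E'
from bars import *
plan((545,7,300,80.4),(545,7,188,80.4))
E
```

```text
at [531.2 127.9 313. ] yaw 80.0 t 56.95 F [ 1.1 -0.6 -4.1] open 0.262 grip 60.85385084152222
(545, 7, 300, 80.4) -> [-117.   35.   13.] turn -0.006
(545, 7, 188, 80.4) -> [-117.   35.  125.] turn -0.006
```

move_arm(
  series=[
    [[0,-38,11,0,0],[0,-76,22,0,0],[0,-114,35,5,0],[0,-115,35,30,0],[0,-115,35,60,0],[0,-115,35,90,0],[0,-115,35,112,0],[0,-115,35,124,0],[0,-115,35,124,0],[0,-115,35,124,0]],
  ],
)

```text
time_s: 57.78
eef_pos: [0.5446, 0.0098, 0.1862]
eef_rot: [-0.0, 0.766, 0.643, -0.0]
wrist_force: [0.1, 0.8, -2.6]
opening: 0.262
grasp_force: 69.2
```

move_arm(
  series=[
    [[0.38,0,0,0,0],[0.38,0,0,0,0],[0.38,0,0,-20,0],[0.38,0,0,-60,0],[0.38,0,0,-100,0],[0.38,0,0,-140,0],[0.5,40,0,-150,0],[0.5,80,0,-150,0],[0.5,120,0,-150,0],[0.5,160,0,-150,0]],
  ],
)

```text
time_s: 58.62
eef_pos: [0.5728, 0.169, 0.3383]
eef_rot: [0.001, 0.766, 0.642, 0.001]
wrist_force: [0.9, 0.2, -0.2]
opening: 0.496
grasp_force: 0.0
```

move_arm(
  series=[
    [[0.5,30,0,0,0],[0.5,60,0,0,0],[0.5,100,0,0,0],[0.5,100,0,0,0],[0.5,100,0,0,0],[0.5,100,0,0,0],[0.5,100,0,0,0],[0.5,100,0,0,0],[0.5,100,0,0,0],[0.5,100,0,0,0]],
  ],
)

```text
time_s: 59.45
eef_pos: [0.5901, 0.2648, 0.3365]
eef_rot: [0.0, 0.767, 0.642, 0.0]
wrist_force: [0.1, -0.2, -0.3]
opening: 0.5
grasp_force: 0.0
```

```bash
python3 - <<'E'
from wb import *
wbar(); bars(); plan()
for n in("scene","top"):
    F=rigpts(n,"b"); h=F[(F[:,0]>-170)&(F[:,0]<-90)&(F[:,1]>-80)&(F[:,1]<-20)&(F[:,2]>70)&(F[:,2]<84)]
    print(n,"handle",cv2.minAreaRect(h[:,:2].astype(np.float32)))
p=np.load("sceneb.npz")["p"]; cv2.imwrite("pics/s12.png",cv2.resize(p[120:370,190:520],(792,600),interpolation=cv2.INTER_CUBIC))
E
```

```text
scene tipped bar 249 [ -0.5 -62.4 188.8] -113.0 -50.0 215.0
scene upright bar 106 [-2.000e-01  4.100e+01  2.495e+02]
top tipped bar 403 [-1.000e-01 -8.280e+01  1.924e+02] -115.0 -50.0 215.0
top upright bar 119 [-1.000e-01  4.560e+01  2.505e+02]
scene 0.58 [370. 493.] [25. 72.] 144 142 159 18
top 0.65 [371. 494.] [23. 66.] 140 142 171 21
top 0.58 [528.  21.] [ 9. 64.] 79 21 214 26
scene 0.64 [537.  22.] [25. 68.] 82 20 167 23
scene 0.53 [545.   3.] [24. 54.] 80 19 168 190
top 0.82 [545.  10.] [24. 70.] 80 21 209 193
scene 0.38 [571.  41.] [12. 20.] 134 19 166 27
scene 0.68 [606.  -2.] [24. 80.] 76 21 166 42
scene 0.65 [582.  -2.] [12. 66.] 75 19 169 41
top 0.64 [620. 338.] [ 18. 165.] 48 173 130 20
scene 0.87 [623. 457.] [25. 68.] 50 21 11 18
scene 0.69 [682. 370.] [23. 70.] 122 170 92 18
at [590.  265.7 336.1] yaw 80.0 t 59.75 F [0.  0.3 0.5] open 0.503 grip 0.0
scene handle ((-133.9617462158203, -56.29005432128906), (14.5945405960083, 41.63203048706055), 89.9425048828125)
top handle ((-136.13902282714844, -55.20428466796875), (14.491395950317383, 37.67778778076172), 88.13279724121094)
```

View pics/s12.png

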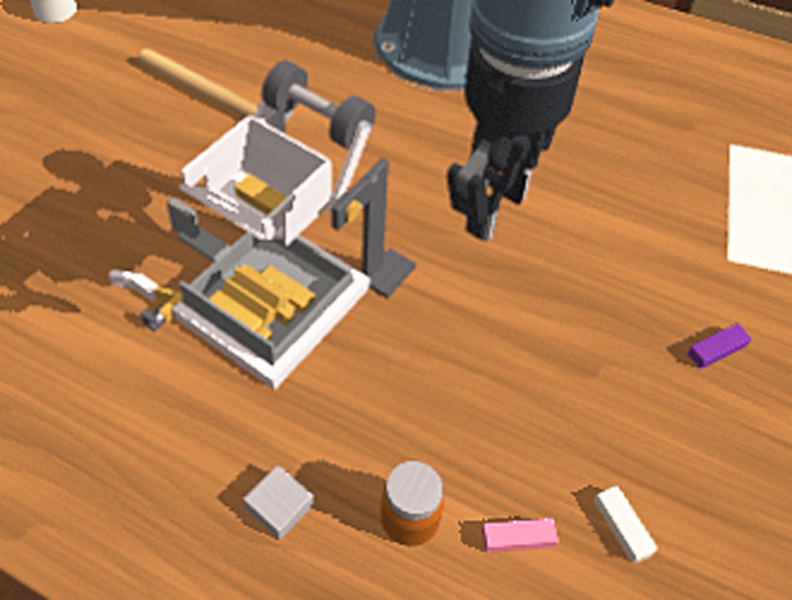

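No brass bar is left on the bench. The last one lies in the upright bucket (260,190), the pan is home behind its catch (165,300), and the bystanders have not moved. Handing in.

```bash
python3 -c "
from bench import order
print(order.hand_in())"
```

```text
the job is handed in; nothing more can be done
None
```

Job handed in: the pan is latched home, six bars were dumped into it in two trips, the seventh stays in the upright bucket, and the jar, hammer and steel block were not moved.

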